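Fetch the channel sample from behind the supports for checking

ROBOT

A 6-joint arm with a two-finger parallel gripper is mounted at the origin on the work surface. World frame = base frame: x ahead of the robot, y to its left, z up, the work surface at z = 0. Lengths are in m, angles in rad, forces in N, time in s.
With the tool pointing down it reaches from about 0.35 to 0.975 m from the base axis. Payload 4.9 kg.
Tool frame: the origin (TCP) lies at the very end of the fingers, on their centre line; the grasp point (between the pads) lies 19 mm behind it; z points along the fingers, y is the direction in which the jaws open and shut (so a half turn about z gives the same grasp; the last joint's range is limited). The gripper opens to 85 mm and grips with 20 to 120 N. Pads are 22 mm wide; open, the fingers measure 114 mm over their backs; the gripper's body (76 mm by 85 mm) begins 54 mm behind the grasp point. The pads swing forward as they close: fully open they stand 13 mm farther back than shut.
Start: joints at [1.111, 0.053, 1.613, -0, 1.476, -0.119], TCP at [0.209, 0.589, 0.231] pointing down, gripper open.
Joint ranges: [-3.01, 3.01], [-1.01, 2.22], [0.06, 2.58], [-1.02, 4.17], [0.09, 2.62], [-3.14, 3.14]. Speed limits (rad/s): [2.57, 2.57, 3.14, 3.14, 3.14, 3.14].

INTERFACE

Orientations are given as a unit quaternion [w, x, y, z].
In Python, from plant import state, eyes, job_done gives the robot as it stands.
- The arm moves only by the tool apply_moves, never from a script. Its argument "commands" is a list of rows, each an object with "linear": the shift along the tool's x, y, z in m, a list of three; "delta_rot": the turn, a rotation vector about the tool's x, y, z in degrees, a list of three; "fingers": the closure in counts, from 0 (fully open) to 255 (shut). In form: [{"linear": [x, y, z], "delta_rot": [wx, wy, wz], "fingers": fingers}, ...]. A call has exactly 8 rows; each row is the pose to reach, as a shift and turn from the pose commanded when the call began, along the tool's axes at that moment; what a row does not reach only later rows make up. A row lasts 1/10 s, in which the tool goes at most 50 mm and 8.59 degrees, less where a joint would pass 70% of its speed; a pose out of reach is approached as far as the arm can. A call with a gripper value outside its range is refused whole. The fingers move at their own pace and stop on an object; the grip force is fixed at half the most. Time passes only in rows, so rows that repeat a pose let the fingers close, or fill a call up. It gives the time, the measured TCP pose, the force and the opening at its end, in the units of the state.
- state(): the state, without advancing time (a new reading comes with each control period).
- eyes.grab_frame(name): name is "side" or "top"; returns the picture (400x640x3 uint8, red, green, blue); there is no depth.
- eyes.camera_params(name): a dict with "fx", "fy", "cx", "cy" (pixels), "position" and "rotation" of the camera in the world. Camera axes: x right, y down, z forward; pixel columns grow to the right and rows downward; lengths in m; the calibration is good to about 2 mm. A picture is of the moment at which its call begins. camera_params takes no time and is no camera call.
- job_done(): hands the job in, once; it reports no verdict.
The state is a dict: "time": time; "joint_pos": joint angles; "joint_vel": joint speeds; "joint_efforts": joint torques, N m; "tool_pos": TCP position; "tool_rot": TCP orientation; "contact_force": force on the tool from outside, world axes, zero at the start; "ft_torque": the same for the moment, N m; "gripper_width": opening from 0.0 (shut) to 1.0 (fully open).
Only numpy, scipy, OpenCV 4.12 (cv2) and the standard library are available. Lean on these libraries where they do the work, as an engineer would, in place of code of your own. Each camera call takes 0.05 s, during which the arm holds its last target.

TASK

On the plywood board three tall steel supports (a round tube, a square tube and a screw jack) hem in a small steel U-channel. Stand all three supports on the black rubber mat, then, with them still there, lay the channel open side up inside the rectangle drawn on the clipboard's sheet, centred and along its length, and then put each support back upright on the very spot where it stood at the start. Never tip a support over, and leave the angle piece and the pot of markers where they are.

Things in the scene. Friction and masses are not known exactly. Their poses are not given: they have to be found in the camera images.
- channel: the sample: a short U-channel of bare steel, open side up, 56 long (its x axis) x 40 wide (y) x 30 high, walls 3 thick, 0.14 kg; grip it across the 40 mm width. Origin: centre of its underside; z up. Starts on the board among the three supports, its x axis within about 0.1 rad of the board's
- round_tube: support: upright piece of round steel tube, outside diameter 44, bore 34, 100 high, about 0.45 kg; origin: centre of its underside, z up. Starts on the board next to the channel: in front of it, to its left or to its right
- square_tube: support: upright piece of square steel tube, 40 x 40 outside (faces across its x and y axes), wall 3, 90 high, about 0.33 kg; origin: centre of its underside, z up. Starts on the board in another of these three places
- jack: support: solid steel screw jack, 95 high, about 0.45 kg: round foot of diameter 52 and height 10, a cone narrowing to diameter 32 at height 52, then a round screw of diameter 32 up to the flat top; grip it by the screw. Origin: centre of its underside, z up. Starts on the board in the third of these places
- board: fixed plywood board, 240 (x) x 220 (y), top 6 above the table, with a ledge 12 wide and 28 high (from the table) along its far (+x) edge; origin: centre of its underside. Its x axis points roughly away from the robot. The channel stands about at its centre; the places of the supports are about 66 mm towards -x and 58 mm towards +y and -y of the centre
- mat: the side area: fixed black rubber mat, 270 long (its x) x 110 wide (y), top 4 above the table, on the left or the right of the board; origin: centre of its underside. Empty at the start
- clipboard: fixed small brown clipboard with a drawing sheet, 220 long (its x) x 160 wide (y), top 4 above the table, on the other side of the board. On it a drawn rectangle, 66 x 50 outside with lines 2 wide, long side along x, centred on the origin. Origin: centre of its underside. A steel clip 14 wide (x), 90 long (y), its top 14 above the table, is centred 100 mm towards +x
- angle: bystander: dark L-shaped steel angle piece, 50 x 32 x 25 high, loose on the far part of the board; origin: centre of its underside. Leave it. (A small loose stack of dark blanks with a tan pad on top, 45 x 60 x 24, lies likewise on the far part of the board)
- pen_pot: bystander: grey round pot of diameter 72 with markers, 120 high in all, loose on the table beyond the board; origin: centre of its underside. Leave it
Things that resemble listed ones, but are neither listed nor needed, are in the scene too. What is shaped like the round_tube but turquoise or yellow is not meant.

How it is judged:
On the way, in this order (a step that is already met when the one before it is completed fails the run):
1. all three supports stand upright and released on the rubber mat (x of round_tube in the frame of mat between -0.13 and 0.13 m and y of round_tube in the frame of mat between -0.055 and 0.055 m and z of each of round_tube, square_tube, jack in the frame of mat below 0.008 m and angle between each of round_tube, square_tube, jack's own z axis and vertical below 0.1 rad and contact force between each of round_tube, square_tube, jack and the fingers below 0.5 N and x of square_tube in the frame of mat between -0.13 and 0.13 m and y of square_tube in the frame of mat between -0.055 and 0.055 m and x of jack in the frame of mat between -0.13 and 0.13 m and y of jack in the frame of mat between -0.055 and 0.055 m), for 0.2 s.
2. the channel lies released, open side up, in the drawn rectangle while the supports still stand on the mat (all of step 1 and horizontal distance between channel and clipboard below 0.012 m and z of channel in the frame of clipboard below 0.008 m and angle between the x axis of channel and the x axis of clipboard, either way round below 0.2 rad and angle between channel's own z axis and vertical below 0.1 rad and linear speed of channel below 0.02 m/s and contact force between channel and the fingers below 0.5 N), for 0.2 s.
At the end, for the whole second after the job is handed in: Channel flat, open side up, within 12 mm of the rectangle's centre and 0.2 rad of its length (either way round); each support upright within 15 mm of where it stood at the start; all released and at rest; angle piece and marker pot within 30 mm of their starts (horizontal distance between channel and clipboard below 0.012 m and z of channel in the frame of clipboard below 0.008 m and angle between the x axis of channel and the x axis of clipboard, either way round below 0.2 rad and angle between each of channel, round_tube, square_tube, jack's own z axis and vertical below 0.1 rad and linear speed of each of channel, round_tube, square_tube, jack below 0.02 m/s and contact force between each of channel, round_tube, square_tube, jack and the fingers below 0.5 N and distance of each of round_tube, square_tube, jack from where it was at the start of the episode below 0.015 m and distance of each of angle, pen_pot from where it was at the start of the episode below 0.03 m); the robot touches nothing.
It fails at once if the round tube is tipped over (more than 0.6 rad) (angle between round_tube's own z axis and vertical above 0.6 rad).
It fails at once if the square tube is tipped over (more than 0.6 rad) (angle between square_tube's own z axis and vertical above 0.6 rad).
It fails at once if the jack is tipped over (more than 0.6 rad) (angle between jack's own z axis and vertical above 0.6 rad).
It fails at once if the angle piece or the pot of markers is moved more than 30 mm (distance of any of angle, pen_pot from where it was at the start of the episode above 0.03 m).
It also fails if it takes over 136 s, if anything falls off the work surface, if the arm or the gripper's body presses on something with over 40 N, if the wrist force passes 120 N, or if a joint passes its speed limit or range.

## Working session

There is one attempt and no reset: what is moved stays moved. The work goes in short steps, Python scripts to look and compute and a tool call to move; the robot and the scene stay as the last step left them, time stands still between calls to the robot, and variables do not carry over. Pictures are saved under pics/ and viewed, and the job is handed in when it is done.

Besides the shell and the picture viewer there is one more tool, called after "Call:" in YAML: its name, and indented under it one key for each argument. apply_moves: Moves the arm, as the interface text tells. Its arguments: {"type":"object","properties":{"commands":{"type":"array","items":{"type":"object","properties":{"linear":{"type":"array","items":{"type":"number"}},"delta_rot":{"type":"array","items":{"type":"number"}},"fingers":{"type":"number"}}}}},"required":["commands"]}

```bash
ls; mkdir -p pics; python3 - <<'E'
from plant import state, eyes
import cv2
for n in ("top","side"):
    cv2.imwrite(f"pics/{n}0.png",eyes.grab_frame(n)[:,:,::-1])
    print(n,eyes.camera_params(n))
print(state())
E
```

```text
pics
top {'fx': 364.65827669898925, 'fy': 364.65827669898925, 'cx': 321.11581418526515, 'cy': 201.56014655910684, 'position': array([0.41537073, 0.01287352, 0.81598269]), 'rotation': array([-0.06251607,  0.71053044, -0.69752171,  0.0685689 ])}
side {'fx': 381.08070623695585, 'fy': 381.08070623695585, 'cx': 324.1498839044889, 'cy': 198.401233219664, 'position': array([0.50317252, 0.50070865, 0.58818504]), 'rotation': array([ 0.0219523 , -0.05543641,  0.92943579, -0.3641346 ])}
{'time': 0.1, 'joint_pos': array([ 1.11102032e+00,  5.33095201e-02,  1.61411831e+00,  4.71598695e-05,
        1.47599052e+00, -1.18997248e-01]), 'joint_vel': array([ 0.00011143, -0.00127058, -0.0022382 ,  0.00033265,  0.00049096,
        0.00015858]), 'joint_efforts': array([ 2.31330077e-04, -3.94896019e+01, -3.71366465e+01, -4.25569681e-05,
        3.83767619e-03,  2.36278095e-05]), 'tool_pos': array([0.20863116, 0.58857437, 0.2301973 ]), 'tool_rot': array([-2.82991564e-04,  1.69568253e-01,  9.85518023e-01, -8.68196983e-04]), 'contact_force': array([-0.02941023, -0.19491985, -0.56430391]), 'ft_torque': array([-0.01908503, -0.03313078,  0.00144599]), 'gripper_width': 0.9997689107390321}
```

View pics/top0.png

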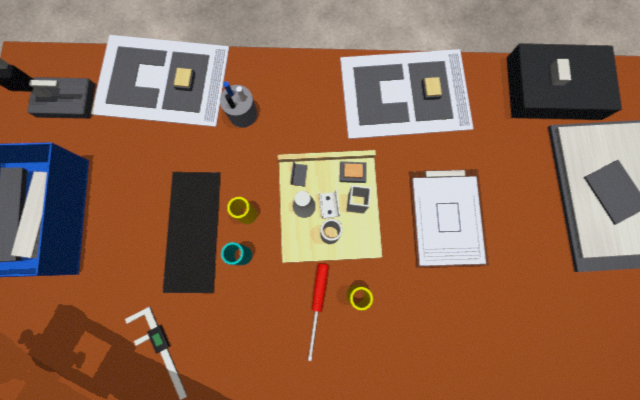

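View pics/side0.png

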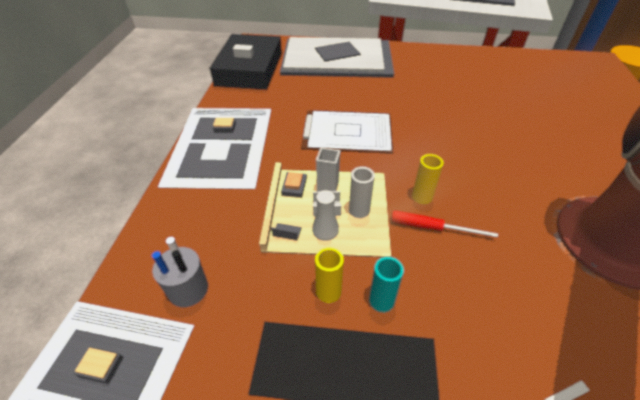

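The top view has up as +x and left as +y. The mat is at (192,232), the board at (330,207), the jack at (303,203), the round tube at (331,231), the square tube at (358,199), the channel at (329,205) and the clipboard at (449,220). Decoy tubes stand at (238,208), (235,253) and (361,298).

```bash
cat > h.py <<'E'
import numpy as np, cv2
from scipy.spatial.transform import Rotation as R
from plant import state, eyes
def q(w): return R.from_quat([w[1],w[2],w[3],w[0]])
C={n:eyes.camera_params(n) for n in("top","side")}
def p2w(n,u,v,z):
    c=C[n]; d=q(c["rotation"]).apply([(u-c["cx"])/c["fx"],(v-c["cy"])/c["fy"],1]); p=np.array(c["position"])
    return p+d*(z-p[2])/d[2]
def w2p(n,P):
    c=C[n]; a=q(c["rotation"]).inv().apply(np.atleast_2d(P)-c["position"])
    return np.c_[c["fx"]*a[:,0]/a[:,2]+c["cx"],c["fy"]*a[:,1]/a[:,2]+c["cy"]]
def crop(img,u0,v0,u1,v1,s,name):
    cv2.imwrite(name,cv2.resize(np.ascontiguousarray(img[v0:v1,u0:u1]),None,fx=s,fy=s,interpolation=cv2.INTER_CUBIC))
E
python3 - <<'E'
from h import *
t=cv2.imread("pics/top0.png");s=cv2.imread("pics/side0.png")
crop(t,270,145,390,270,6,"pics/tb.png"[:-4]+"1.png") if 0 else cv2.imwrite("pics/tb1.png",cv2.resize(t[150:245,275:385],None,fx=6,fy=6,interpolation=cv2.INTER_CUBIC))
cv2.imwrite("pics/sb1.png",cv2.resize(s[140:260,255:400],None,fx=5,fy=5,interpolation=cv2.INTER_CUBIC))
cv2.imwrite("pics/tc1.png",cv2.resize(t[165:275,405:495],None,fx=5,fy=5,interpolation=cv2.INTER_CUBIC))
cv2.imwrite("pics/tm1.png",cv2.resize(t[165:300,155:265],None,fx=4,fy=4,interpolation=cv2.INTER_CUBIC))
E
```

```text
(no output)
```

View pics/tb1.png

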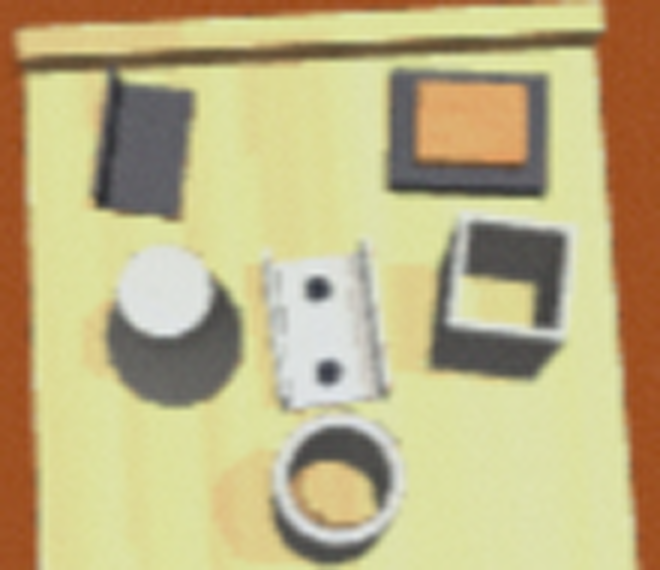

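View pics/sb1.png

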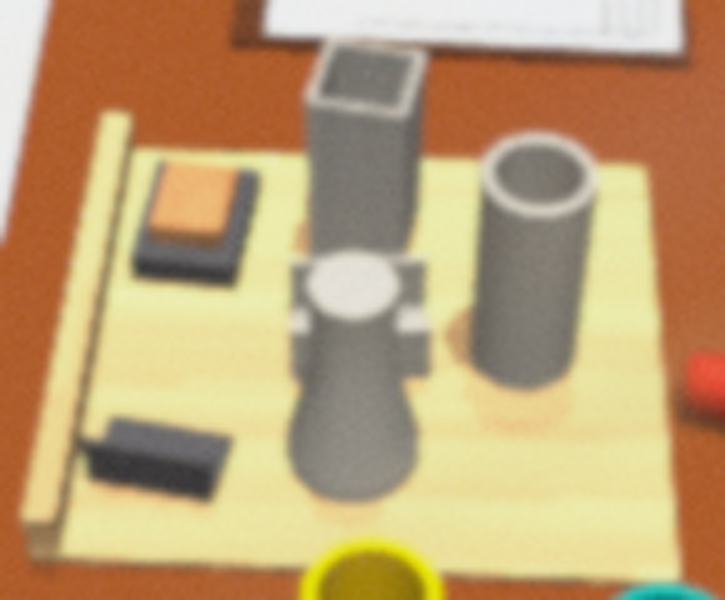

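View pics/tc1.png

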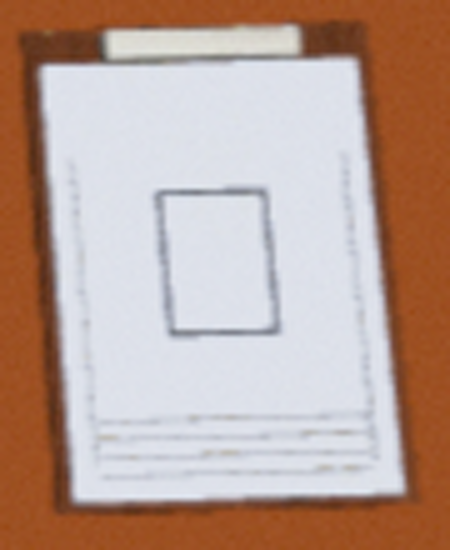

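View pics/tm1.png

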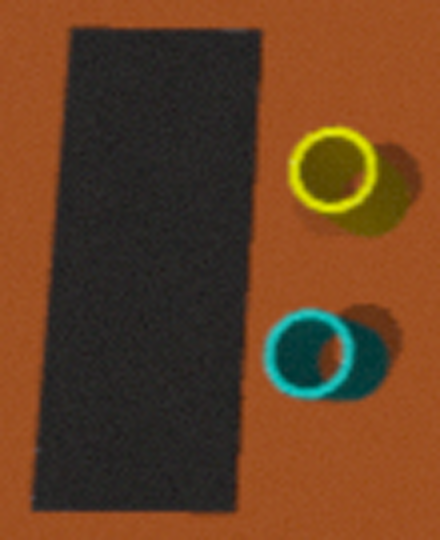

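```bash
python3 - <<'E'
from h import *
np.set_printoptions(precision=4,suppress=True)
def T(x,y,z): return p2w("top",275+(x+.5)/6-.5,150+(y+.5)/6-.5,z)
def S(x,y,z): return p2w("side",255+(x+.5)/5-.5,140+(y+.5)/5-.5,z)
def K(x,y,z): return p2w("top",405+(x+.5)/5-.5,165+(y+.5)/5-.5,z)
def M(x,y,z): return p2w("top",155+(x+.5)/4-.5,165+(y+.5)/4-.5,z)
print("jack",T(165,291,.101),S(353,285,.101), "foot",T(177,340,.016))
print("round",T(340,480,.106),S(539,175,.106))
c=np.array([T(*p,.096) for p in((462,215),(577,226),(563,340),(447,329))]); print("sq",c,c.mean(0)); 
d=c[0]-c[3]; d2=c[1]-c[0];print(np.linalg.norm(d),np.linalg.norm(d2),np.arctan2(d[1],d[0]),np.arctan2(d[1]+0,d[0]),np.arctan2(d2[0],-d2[1]))
c=np.array([S(*p,.096) for p in((329,40),(427,50),(411,112),(308,103))]); print("sq side",c.mean(0))
a,b=T(317,289,.009),T(328,372,.009);print("chan holes",(a+b)/2,np.arctan2(*(a-b)[[1,0]]),np.linalg.norm(a-b))
c=np.array([T(*p,.036) for p in((264,255),(370,243),(390,395),(282,408))]);print("ch",c.mean(0),c,np.arctan2(*(c[0]-c[3])[[1,0]]),np.arctan2(*(c[1]-c[2])[[1,0]]))
c=np.array([K(*p,.004) for p in((155,190),(267,188),(280,332),(171,334))]);print("rect",c.mean(0),c, np.arctan2(*(c[0]-c[3]+c[1]-c[2])[[1,0]]))
c=np.array([K(*p,.004) for p in((22,35),(362,24),(411,498),(58,513))]);print("clip",c.mean(0), np.arctan2(*(c[0]-c[3]+c[1]-c[2])[[1,0]]),np.linalg.norm(c[0]-c[3]),np.linalg.norm(c[0]-c[1]))
c=np.array([M(*p,.004) for p in((70,29),(263,29),(236,511),(33,511))]);print("mat",c.mean(0),c, np.arctan2(*(c[0]-c[3]+c[1]-c[2])[[1,0]]),np.linalg.norm(c[0]-c[3]),np.linalg.norm(c[0]-c[1]))
print("decoys",M(333,170,.1),M(309,354,.1))
print("yellow3",p2w("top",361,297,.1),"angle",T(148,150,.03),"pot",p2w("top",238,100,.08))
c=[p2w("top",278,153,.028),p2w("top",375,150,.028),p2w("top",381,257.5,.006),p2w("top",282,262,.006)]
print("board",np.array(c))
E
```

```text
jack [0.556  0.0461 0.101 ] [0.5558 0.0485 0.101 ] foot [0.5543 0.045  0.016 ]
round [ 0.4935 -0.0128  0.106 ] [ 0.4941 -0.0097  0.106 ]
sq [[ 0.5851 -0.0533  0.096 ]
 [ 0.5821 -0.0922  0.096 ]
 [ 0.5429 -0.0872  0.096 ]
 [ 0.5459 -0.0484  0.096 ]] [ 0.564  -0.0703  0.096 ]
0.0395527925098428 0.03900208173648738 -0.125241601792782 -0.125241601792782 -0.07798643778801145
sq side [ 0.5633 -0.0689  0.096 ]
chan holes [ 0.5603 -0.0091  0.009 ] 0.1437245291600004 0.03184513146177473
ch [ 0.5575 -0.0098  0.036 ] [[ 0.5829  0.0134  0.036 ]
 [ 0.5881 -0.0252  0.036 ]
 [ 0.5322 -0.033   0.036 ]
 [ 0.5268  0.0058  0.036 ]] 0.1333761197829567 0.13793045194583917
rect [ 0.5388 -0.2802  0.004 ] [[ 0.5706 -0.2529  0.004 ]
 [ 0.5725 -0.304   0.004 ]
 [ 0.5069 -0.3064  0.004 ]
 [ 0.5051 -0.2574  0.004 ]] 0.05304614932109513
clip [ 0.5382 -0.2778  0.004 ] 0.042343737566723806 0.2171619195945853 0.15812163802214832
mat [0.4974 0.2924 0.004 ] [[0.6305 0.3497 0.004 ]
 [0.6327 0.2395 0.004 ]
 [0.364  0.2357 0.004 ]
 [0.3622 0.3447 0.004 ]] 0.01645122344920943 0.2683403047175759 0.11022415588353783
decoys [0.5354 0.1731 0.1   ] [0.4447 0.1793 0.1   ]
yellow3 [ 0.3663 -0.0714  0.1   ] angle [0.6231 0.0571 0.03  ] pot [0.7735 0.1913 0.08  ]
board [[ 0.6728  0.1065  0.028 ]
 [ 0.6845 -0.1124  0.028 ]
 [ 0.4449 -0.1267  0.006 ]
 [ 0.4313  0.0905  0.006 ]]
```

```bash
cat > go.py <<'E'
import sys
from h import *
# usage: go.py x y z yaw(rad)  -> linear, delta_rot from current measured pose
x,y,z,yaw=map(float,sys.argv[1:5])
s=state(); r=q(s["tool_rot"]); tgt=R.from_euler("z",yaw)*R.from_quat([0,1,0,0])
print("lin",np.round(r.inv().apply(np.array([x,y,z])-s["tool_pos"]),4),"rot",np.round(np.degrees((r.inv()*tgt).as_rotvec()),2),"pos",np.round(s["tool_pos"],4),"t",round(s["time"],2),"w",round(s["gripper_width"],3),"F",np.round(s["contact_force"],1))
E
python3 go.py .494 -.0115 .2 0
```

```text
lin [-0.4695 -0.4701  0.0309] rot [ -0.1   -0.03 -19.53] pos [0.2086 0.5886 0.2302] t 0.1 w 1.0 F [-0.  -0.2 -0.6]
```

Call:
apply_moves:
  commands:
    - {"linear": [-0.015, -0.015, 0.001], "delta_rot": [0, 0, -1], "fingers": 0}
    - {"linear": [-0.045, -0.045, 0.003], "delta_rot": [0, 0, -3], "fingers": 0}
    - {"linear": [-0.08, -0.08, 0.005], "delta_rot": [0, 0, -6], "fingers": 0}
    - {"linear": [-0.115, -0.115, 0.007], "delta_rot": [0, 0, -9], "fingers": 0}
    - {"linear": [-0.15, -0.15, 0.01], "delta_rot": [0, 0, -12], "fingers": 0}
    - {"linear": [-0.185, -0.185, 0.012], "delta_rot": [0, 0, -15], "fingers": 0}
    - {"linear": [-0.22, -0.22, 0.014], "delta_rot": [0, 0, -18], "fingers": 0}
    - {"linear": [-0.25, -0.25, 0.016], "delta_rot": [-0.1, 0, -19.53], "fingers": 0}

```text
time: 0.9
tool_pos: [0.3612, 0.2677, 0.2148]
tool_rot: [0.0, -0.001, 1.0, 0.001]
contact_force: [1.0, 0.5, -0.2]
gripper_width: 1.002
```

```bash
python3 go.py .494 -.0115 .2 0
```

```text
lin [-0.1324 -0.2794  0.0145] rot [0.08 0.02 0.07] pos [0.3612 0.2677 0.2148] t 0.9 w 1.002 F [ 1.   0.5 -0.2]
```

Call:
apply_moves:
  commands:
    - {"linear": [-0.018, -0.038, 0.002], "delta_rot": [0, 0, 0], "fingers": 0}
    - {"linear": [-0.038, -0.08, 0.004], "delta_rot": [0, 0, 0], "fingers": 0}
    - {"linear": [-0.06, -0.125, 0.006], "delta_rot": [0, 0, 0], "fingers": 0}
    - {"linear": [-0.08, -0.17, 0.009], "delta_rot": [0, 0, 0], "fingers": 0}
    - {"linear": [-0.1, -0.212, 0.011], "delta_rot": [0, 0, 0], "fingers": 0}
    - {"linear": [-0.119, -0.25, 0.013], "delta_rot": [0, 0, 0], "fingers": 0}
    - {"linear": [-0.1324, -0.2794, 0.0145], "delta_rot": [0, 0, 0], "fingers": 0}
    - {"linear": [-0.1324, -0.2794, 0.0145], "delta_rot": [0, 0, 0], "fingers": 0}

```text
time: 1.7
tool_pos: [0.4939, -0.0126, 0.1996]
tool_rot: [-0.0, 0.002, 1.0, 0.001]
contact_force: [-0.5, -0.2, -0.8]
gripper_width: 1.003
```

```bash
python3 go.py .494 -.0115 .07 0
```

```text
lin [-0.0002  0.0009  0.1296] rot [ 0.06 -0.06 -0.27] pos [ 0.4939 -0.0126  0.1996] t 1.7 w 1.003 F [-0.5 -0.2 -0.8]
```

Call:
apply_moves:
  commands:
    - {"linear": [0, 0.001, 0.02], "delta_rot": [0, 0, -0.2], "fingers": 0}
    - {"linear": [0, 0.001, 0.05], "delta_rot": [0, 0, -0.2], "fingers": 0}
    - {"linear": [0, 0.001, 0.08], "delta_rot": [0, 0, -0.2], "fingers": 0}
    - {"linear": [0, 0.001, 0.105], "delta_rot": [0, 0, -0.2], "fingers": 0}
    - {"linear": [0, 0.001, 0.122], "delta_rot": [0, 0, -0.2], "fingers": 0}
    - {"linear": [0, 0.001, 0.131], "delta_rot": [0, 0, -0.2], "fingers": 0}
    - {"linear": [0, 0.001, 0.131], "delta_rot": [0, 0, -0.2], "fingers": 0}
    - {"linear": [0, 0.001, 0.131], "delta_rot": [0, 0, -0.2], "fingers": 60}

```text
time: 2.5
tool_pos: [0.4939, -0.008, 0.0701]
tool_rot: [0.001, -0.002, 1.0, 0.001]
contact_force: [-0.1, -0.5, 0.2]
gripper_width: 0.857
```

```bash
python3 go.py .494 -.0115 .07 0; python3 - <<'E'
from h import *
s=eyes.grab_frame("side")[:,:,::-1];t=eyes.grab_frame("top")[:,:,::-1]
a=cv2.resize(s[100:260,255:415],None,fx=2.5,fy=2.5); b=cv2.resize(t[140:270,265:395],(400,400))
cv2.imwrite("pics/a1.png",np.hstack([a,b]))
E
```

```text
lin [-0.0001 -0.0035  0.0001] rot [0.09 0.08 0.23] pos [ 0.4939 -0.008   0.0701] t 2.5 w 0.857 F [-0.1 -0.5  0.2]
```

View pics/a1.png

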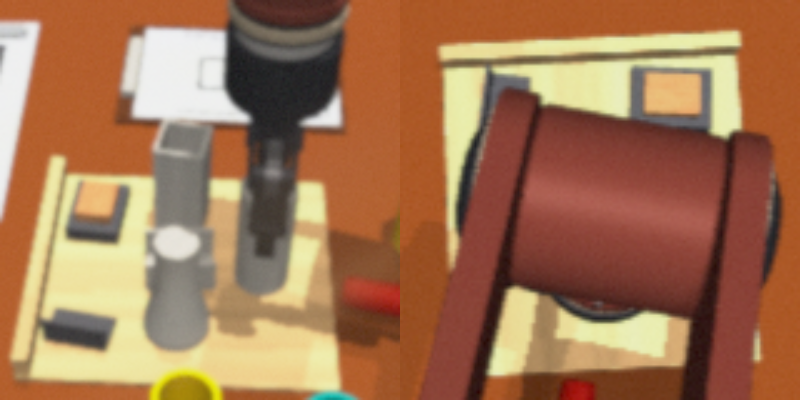

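The fingers straddle the round tube (side view, tube at (263,230)). The TCP y reading has shifted, so I'm checking that it settles while I close.

```bash
for i in 1 2 3; do python3 go.py .494 -.0115 .07 0; python3 -c "
from h import *
eyes.grab_frame('top'); print(state()['joint_vel'].round(4),state()['joint_pos'].round(4))"; done
```

```text
lin [ 0.0004 -0.0032  0.0008] rot [0.07 0.16 0.22] pos [ 0.4944 -0.0083  0.0708] t 2.6 w 0.766 F [0.3 0.  0.1]
[-0.0017  0.0022  0.0011 -0.0013 -0.0008  0.0011] [-1.6850e-01 -1.0520e-01  2.0497e+00  1.9000e-03  1.1946e+00 -1.7437e+00]
lin [ 0.0004 -0.0031  0.0008] rot [0.07 0.16 0.21] pos [ 0.4944 -0.0084  0.0708] t 2.65 w 0.765 F [ 0.9 -0.6 -0.2]
[-0.0025  0.0026  0.004   0.0006 -0.0004  0.001 ] [-1.6860e-01 -1.0510e-01  2.0499e+00  1.9000e-03  1.1945e+00 -1.7437e+00]
lin [ 0.0003 -0.0031  0.0006] rot [0.08 0.15 0.2 ] pos [ 0.4943 -0.0084  0.0706] t 2.7 w 0.769 F [-0.1 -0.1 -0. ]
[-0.0017  0.0045  0.0041 -0.0003 -0.0013  0.0027] [-1.6870e-01 -1.0490e-01  2.0501e+00  1.9000e-03  1.1945e+00 -1.7437e+00]
```

Call:
apply_moves:
  commands:
    - {"linear": [0, -0.0025, 0.001], "delta_rot": [0, 0, 0], "fingers": 80}
    - {"linear": [0, -0.0025, 0.001], "delta_rot": [0, 0, 0], "fingers": 100}
    - {"linear": [0, -0.0025, 0.001], "delta_rot": [0, 0, 0], "fingers": 120}
    - {"linear": [0, -0.0025, 0.001], "delta_rot": [0, 0, 0], "fingers": 140}
    - {"linear": [0, -0.0025, 0.001], "delta_rot": [0, 0, 0], "fingers": 200}
    - {"linear": [0, -0.0025, 0.001], "delta_rot": [0, 0, 0], "fingers": 255}
    - {"linear": [0, -0.0025, 0.001], "delta_rot": [0, 0, 0], "fingers": 255}
    - {"linear": [0, -0.0025, 0.001], "delta_rot": [0, 0, 0], "fingers": 255}

```text
time: 3.55
tool_pos: [0.4937, -0.0113, 0.0688]
tool_rot: [0.0, -0.002, 1.0, 0.0]
contact_force: [-1.6, -5.0, 5.2]
gripper_width: 0.504
```

```bash
python3 go.py .494 -.0105 .07 0;python3 go.py .415 .3 .22 0
```

```text
lin [-0.0003  0.0008 -0.0012] rot [0.03 0.05 0.21] pos [ 0.4937 -0.0113  0.0688] t 3.55 w 0.504 F [-1.6 -5.   5.2]
lin [ 0.0775  0.3117 -0.1511] rot [0.03 0.05 0.21] pos [ 0.4937 -0.0113  0.0688] t 3.55 w 0.504 F [-1.6 -5.   5.2]
```

Call:
apply_moves:
  commands:
    - {"linear": [0, 0, -0.01], "delta_rot": [0, 0, 0], "fingers": 255}
    - {"linear": [0, 0, -0.03], "delta_rot": [0, 0, 0], "fingers": 255}
    - {"linear": [0, 0, -0.055], "delta_rot": [0, 0, 0], "fingers": 255}
    - {"linear": [0, 0, -0.085], "delta_rot": [0, 0, 0], "fingers": 255}
    - {"linear": [0, 0, -0.11], "delta_rot": [0, 0, 0], "fingers": 255}
    - {"linear": [0, 0, -0.13], "delta_rot": [0, 0, 0], "fingers": 255}
    - {"linear": [0, 0, -0.145], "delta_rot": [0, 0, 0], "fingers": 255}
    - {"linear": [0.003, 0.01, -0.15], "delta_rot": [0, 0, 0], "fingers": 255}

```text
time: 4.35
tool_pos: [0.4907, -0.0009, 0.2194]
tool_rot: [0.001, -0.001, 1.0, 0.001]
contact_force: [0.1, -0.2, -4.3]
gripper_width: 0.507
```

Call:
apply_moves:
  commands:
    - {"linear": [0.007, 0.025, 0], "delta_rot": [0, 0, 0], "fingers": 255}
    - {"linear": [0.015, 0.06, 0], "delta_rot": [0, 0, 0], "fingers": 255}
    - {"linear": [0.025, 0.1, 0], "delta_rot": [0, 0, 0], "fingers": 255}
    - {"linear": [0.036, 0.145, 0], "delta_rot": [0, 0, 0], "fingers": 255}
    - {"linear": [0.047, 0.19, 0], "delta_rot": [0, 0, 0], "fingers": 255}
    - {"linear": [0.058, 0.235, 0], "delta_rot": [0, 0, 0], "fingers": 255}
    - {"linear": [0.068, 0.275, 0], "delta_rot": [0, 0, 0], "fingers": 255}
    - {"linear": [0.075, 0.3, 0], "delta_rot": [0, 0, 0], "fingers": 255}

```text
time: 5.15
tool_pos: [0.4114, 0.3015, 0.217]
tool_rot: [-0.002, -0.003, 1.0, 0.001]
contact_force: [0.7, -0.1, -3.9]
gripper_width: 0.505
```

```bash
python3 - <<'E'
from h import *
s=eyes.grab_frame("side")[:,:,::-1];t=eyes.grab_frame("top")[:,:,::-1]
cv2.imwrite("pics/a2.png",np.hstack([s[:,200:500],t[100:350,130:380][:,:].repeat(1,0) if 0 else cv2.resize(t[100:350,130:380],(400,400))]))
E
python3 go.py .415 .3 .0685 0
```

```text
lin [-0.0041 -0.002   0.1484] rot [ 0.12 -0.23  0.5 ] pos [0.4114 0.3016 0.2169] t 5.25 w 0.5 F [-0.1 -1.  -3.6]
```

View pics/a2.png

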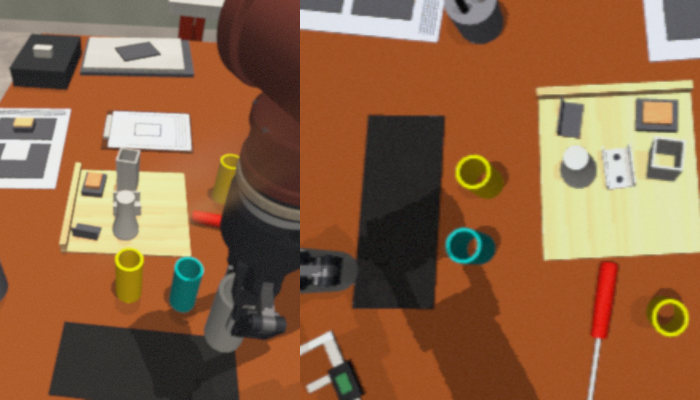

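The tube hangs in the gripper, clear of the decoys, above the mat's near end. Lowering it now.

Call:
apply_moves:
  commands:
    - {"linear": [-0.003, -0.002, 0.015], "delta_rot": [0, 0, 0.3], "fingers": 255}
    - {"linear": [-0.003, -0.002, 0.045], "delta_rot": [0, 0, 0.3], "fingers": 255}
    - {"linear": [-0.003, -0.002, 0.075], "delta_rot": [0, 0, 0.3], "fingers": 255}
    - {"linear": [-0.003, -0.002, 0.105], "delta_rot": [0, 0, 0.3], "fingers": 255}
    - {"linear": [-0.003, -0.002, 0.128], "delta_rot": [0, 0, 0.3], "fingers": 255}
    - {"linear": [-0.003, -0.002, 0.142], "delta_rot": [0, 0, 0.3], "fingers": 255}
    - {"linear": [-0.003, -0.002, 0.147], "delta_rot": [0, 0, 0.3], "fingers": 255}
    - {"linear": [-0.003, -0.002, 0.148], "delta_rot": [0, 0, 0.3], "fingers": 255}

```text
time: 6.05
tool_pos: [0.4172, 0.2963, 0.0702]
tool_rot: [-0.0, 0.001, 1.0, 0.001]
contact_force: [0.2, -0.7, -4.6]
gripper_width: 0.503
```

```bash
python3 go.py .415 .3 .068 0
```

```text
lin [0.0022 0.0037 0.0022] rot [ 0.07 -0.04 -0.15] pos [0.4172 0.2963 0.0702] t 6.05 w 0.503 F [ 0.2 -0.7 -4.6]
```

Call:
apply_moves:
  commands:
    - {"linear": [0, 0, 0.001], "delta_rot": [0, 0, 0], "fingers": 255}
    - {"linear": [0, 0, 0.002], "delta_rot": [0, 0, 0], "fingers": 255}
    - {"linear": [0, 0, 0.0025], "delta_rot": [0, 0, 0], "fingers": 255}
    - {"linear": [0, 0, 0.0025], "delta_rot": [0, 0, 0], "fingers": 255}
    - {"linear": [0, 0, 0.0025], "delta_rot": [0, 0, 0], "fingers": 255}
    - {"linear": [0, 0, 0.0025], "delta_rot": [0, 0, 0], "fingers": 255}
    - {"linear": [0, 0, 0.0025], "delta_rot": [0, 0, 0], "fingers": 255}
    - {"linear": [0, 0, 0.0025], "delta_rot": [0, 0, 0], "fingers": 255}

```text
time: 6.85
tool_pos: [0.4173, 0.297, 0.0684]
tool_rot: [0.0, 0.001, 1.0, 0.001]
contact_force: [-0.1, 0.2, -3.9]
gripper_width: 0.504
```

```bash
python3 go.py .415 .3 .068 0
```

```text
lin [0.0023 0.003  0.0004] rot [ 0.1   0.02 -0.1 ] pos [0.4173 0.297  0.0684] t 6.85 w 0.504 F [-0.1  0.2 -3.9]
```

Contact hasn't been made yet, so I lower about 2 mm more and open slowly.

Call:
apply_moves:
  commands:
    - {"linear": [0, 0, 0.001], "delta_rot": [0, 0, 0], "fingers": 255}
    - {"linear": [0, 0, 0.0015], "delta_rot": [0, 0, 0], "fingers": 255}
    - {"linear": [0, 0, 0.0018], "delta_rot": [0, 0, 0], "fingers": 255}
    - {"linear": [0, 0, 0.0018], "delta_rot": [0, 0, 0], "fingers": 255}
    - {"linear": [0, 0, 0.0018], "delta_rot": [0, 0, 0], "fingers": 255}
    - {"linear": [0, 0, 0.0018], "delta_rot": [0, 0, 0], "fingers": 100}
    - {"linear": [0, 0, 0.0018], "delta_rot": [0, 0, 0], "fingers": 80}
    - {"linear": [0, 0, 0.0018], "delta_rot": [0, 0, 0], "fingers": 50}

```text
time: 7.65
tool_pos: [0.4178, 0.2972, 0.0671]
tool_rot: [0.001, 0.001, 1.0, 0.001]
contact_force: [0.3, 0.2, 0.0]
gripper_width: 0.802
```

Call:
apply_moves:
  commands:
    - {"linear": [0, 0, 0], "delta_rot": [0, 0, 0], "fingers": 30}
    - {"linear": [0, 0, -0.005], "delta_rot": [0, 0, 0], "fingers": 30}
    - {"linear": [0, 0, -0.02], "delta_rot": [0, 0, 0], "fingers": 30}
    - {"linear": [0, 0, -0.045], "delta_rot": [0, 0, 0], "fingers": 30}
    - {"linear": [0, 0, -0.075], "delta_rot": [0, 0, 0], "fingers": 30}
    - {"linear": [0, 0, -0.1], "delta_rot": [0, 0, 0], "fingers": 30}
    - {"linear": [0, 0, -0.115], "delta_rot": [0, 0, 0], "fingers": 30}
    - {"linear": [0, 0, -0.115], "delta_rot": [0, 0, 0], "fingers": 30}

```text
time: 8.45
tool_pos: [0.4189, 0.2976, 0.1853]
tool_rot: [0.003, 0.001, 1.0, 0.002]
contact_force: [0.6, -0.2, 0.1]
gripper_width: 0.881
```

```bash
python3 go.py .5557 .047 .18 0
```

```text
lin [-0.1372 -0.2504  0.005 ] rot [ 0.27  0.34 -0.1 ] pos [0.4189 0.2976 0.1853] t 8.45 w 0.881 F [ 0.6 -0.2  0.1]
```

Call:
apply_moves:
  commands:
    - {"linear": [-0.011, -0.02, 0], "delta_rot": [0, 0, 0], "fingers": 30}
    - {"linear": [-0.03, -0.055, 0], "delta_rot": [0, 0, 0], "fingers": 30}
    - {"linear": [-0.052, -0.095, 0], "delta_rot": [0, 0, 0], "fingers": 30}
    - {"linear": [-0.076, -0.138, 0], "delta_rot": [0, 0, 0], "fingers": 30}
    - {"linear": [-0.099, -0.18, 0], "delta_rot": [0, 0, 0], "fingers": 30}
    - {"linear": [-0.121, -0.22, 0], "delta_rot": [0, 0, 0], "fingers": 30}
    - {"linear": [-0.137, -0.2505, 0], "delta_rot": [0, 0, 0], "fingers": 30}
    - {"linear": [-0.137, -0.2505, 0], "delta_rot": [0, 0, 0], "fingers": 30}

```text
time: 9.25
tool_pos: [0.5544, 0.0426, 0.1795]
tool_rot: [-0.001, 0.003, 1.0, 0.0]
contact_force: [-0.8, -0.0, -0.1]
gripper_width: 0.879
```

```bash
python3 - <<'E'
from h import *
s=eyes.grab_frame("side")[:,:,::-1];t=eyes.grab_frame("top")[:,:,::-1]
cv2.imwrite("pics/a3.png",np.hstack([s[:,200:500],cv2.resize(t[100:350,130:380],(400,400))]))
E
python3 go.py .5557 .047 .063 0
```

```text
lin [-0.0029  0.0011  0.1166] rot [ 0.13 -0.15 -0.19] pos [0.5531 0.0457 0.1796] t 9.35 w 0.881 F [-1.1  0.3 -0.2]
```

View pics/a3.png

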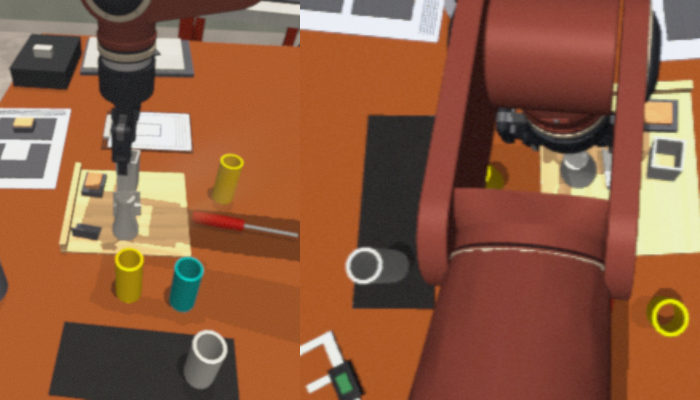

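The round tube stands on the mat. The gripper is over the jack at side view (125,215); I lower and close on its screw.

Call:
apply_moves:
  commands:
    - {"linear": [-0.002, 0.001, 0.015], "delta_rot": [0, 0, 0], "fingers": 40}
    - {"linear": [-0.002, 0.001, 0.045], "delta_rot": [0, 0, 0], "fingers": 40}
    - {"linear": [-0.002, 0.001, 0.075], "delta_rot": [0, 0, 0], "fingers": 40}
    - {"linear": [-0.002, 0.001, 0.1], "delta_rot": [0, 0, 0], "fingers": 40}
    - {"linear": [-0.002, 0.001, 0.112], "delta_rot": [0, 0, 0], "fingers": 40}
    - {"linear": [-0.002, 0.001, 0.115], "delta_rot": [0, 0, 0], "fingers": 60}
    - {"linear": [-0.002, 0.001, 0.115], "delta_rot": [0, 0, 0], "fingers": 90}
    - {"linear": [-0.002, 0.001, 0.115], "delta_rot": [0, 0, 0], "fingers": 110}

```text
time: 10.15
tool_pos: [0.557, 0.0475, 0.0677]
tool_rot: [0.001, 0.001, 1.0, 0.001]
contact_force: [0.2, 1.4, 0.5]
gripper_width: 0.568
```

Call:
apply_moves:
  commands:
    - {"linear": [0, 0, 0], "delta_rot": [0, 0, 0], "fingers": 130}
    - {"linear": [0, 0, 0], "delta_rot": [0, 0, 0], "fingers": 150}
    - {"linear": [0, 0, 0], "delta_rot": [0, 0, 0], "fingers": 160}
    - {"linear": [0, 0, 0], "delta_rot": [0, 0, 0], "fingers": 180}
    - {"linear": [0, 0, 0], "delta_rot": [0, 0, 0], "fingers": 255}
    - {"linear": [0, 0, 0], "delta_rot": [0, 0, 0], "fingers": 255}
    - {"linear": [0, 0, 0], "delta_rot": [0, 0, 0], "fingers": 255}
    - {"linear": [0, 0, 0], "delta_rot": [0, 0, 0], "fingers": 255}

```text
time: 10.95
tool_pos: [0.5567, 0.0468, 0.0672]
tool_rot: [0.001, 0.001, 1.0, 0.001]
contact_force: [-0.9, -2.1, 5.1]
gripper_width: 0.351
```

```bash
python3 go.py .5 .3 .22 0
```

```text
lin [ 0.0568  0.2532 -0.1526] rot [ 0.06  0.11 -0.1 ] pos [0.5567 0.0468 0.0672] t 10.95 w 0.351 F [-0.9 -2.1  5.1]
```

Call:
apply_moves:
  commands:
    - {"linear": [0, 0, -0.01], "delta_rot": [0, 0, 0], "fingers": 255}
    - {"linear": [0, 0, -0.03], "delta_rot": [0, 0, 0], "fingers": 255}
    - {"linear": [0, 0, -0.055], "delta_rot": [0, 0, 0], "fingers": 255}
    - {"linear": [0, 0, -0.085], "delta_rot": [0, 0, 0], "fingers": 255}
    - {"linear": [0, 0, -0.11], "delta_rot": [0, 0, 0], "fingers": 255}
    - {"linear": [0, 0, -0.13], "delta_rot": [0, 0, 0], "fingers": 255}
    - {"linear": [0, 0, -0.145], "delta_rot": [0, 0, 0], "fingers": 255}
    - {"linear": [0.002, 0.01, -0.15], "delta_rot": [0, 0, 0], "fingers": 255}

```text
time: 11.75
tool_pos: [0.5541, 0.0567, 0.2171]
tool_rot: [0.001, 0.002, 1.0, 0.001]
contact_force: [0.4, 0.4, -5.5]
gripper_width: 0.352
```

Call:
apply_moves:
  commands:
    - {"linear": [0.006, 0.025, 0], "delta_rot": [0, 0, 0], "fingers": 255}
    - {"linear": [0.013, 0.06, 0], "delta_rot": [0, 0, 0], "fingers": 255}
    - {"linear": [0.022, 0.1, 0], "delta_rot": [0, 0, 0], "fingers": 255}
    - {"linear": [0.032, 0.145, 0], "delta_rot": [0, 0, 0], "fingers": 255}
    - {"linear": [0.042, 0.185, 0], "delta_rot": [0, 0, 0], "fingers": 255}
    - {"linear": [0.05, 0.22, 0], "delta_rot": [0, 0, 0], "fingers": 255}
    - {"linear": [0.055, 0.242, 0], "delta_rot": [0, 0, 0], "fingers": 255}
    - {"linear": [0.055, 0.242, 0], "delta_rot": [0, 0, 0], "fingers": 255}

```text
time: 12.55
tool_pos: [0.4967, 0.302, 0.2144]
tool_rot: [-0.002, -0.001, 1.0, 0.001]
contact_force: [-0.3, 0.5, -5.5]
gripper_width: 0.347
```

```bash
python3 - <<'E'
from h import *
s=eyes.grab_frame("side")[:,:,::-1];t=eyes.grab_frame("top")[:,:,::-1]
cv2.imwrite("pics/a4.png",np.hstack([s[:,200:500],cv2.resize(t[100:350,130:380],(400,400))]))
E
python3 go.py .5 .298 .066 0
```

```text
lin [-0.0025 -0.0014  0.1487] rot [ 0.01 -0.16 -0.01] pos [0.4979 0.2994 0.2147] t 12.65 w 0.351 F [-0.5 -0.9 -6. ]
```

View pics/a4.png

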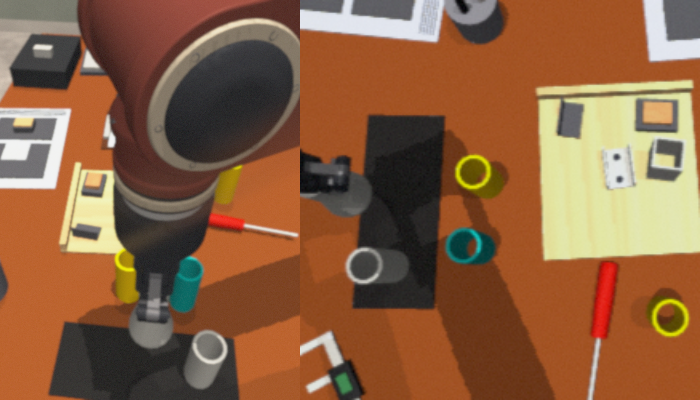

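The jack hangs upright between the round tube and the mat's far half. Lowering it.

Call:
apply_moves:
  commands:
    - {"linear": [-0.002, -0.001, 0.015], "delta_rot": [0, 0, 0], "fingers": 255}
    - {"linear": [-0.002, -0.001, 0.045], "delta_rot": [0, 0, 0], "fingers": 255}
    - {"linear": [-0.002, -0.001, 0.075], "delta_rot": [0, 0, 0], "fingers": 255}
    - {"linear": [-0.002, -0.001, 0.105], "delta_rot": [0, 0, 0], "fingers": 255}
    - {"linear": [-0.002, -0.001, 0.128], "delta_rot": [0, 0, 0], "fingers": 255}
    - {"linear": [-0.002, -0.001, 0.142], "delta_rot": [0, 0, 0], "fingers": 255}
    - {"linear": [-0.002, -0.001, 0.147], "delta_rot": [0, 0, 0], "fingers": 255}
    - {"linear": [-0.002, -0.001, 0.147], "delta_rot": [0, 0, 0], "fingers": 255}

```text
time: 13.45
tool_pos: [0.5013, 0.2977, 0.069]
tool_rot: [-0.0, 0.001, 1.0, 0.001]
contact_force: [0.3, -0.4, -4.7]
gripper_width: 0.352
```

Call:
apply_moves:
  commands:
    - {"linear": [0, 0, 0.0005], "delta_rot": [0, 0, 0], "fingers": 255}
    - {"linear": [0, 0, 0.001], "delta_rot": [0, 0, 0], "fingers": 255}
    - {"linear": [0, 0, 0.001], "delta_rot": [0, 0, 0], "fingers": 255}
    - {"linear": [0, 0, 0.0015], "delta_rot": [0, 0, 0], "fingers": 255}
    - {"linear": [0, 0, 0.0015], "delta_rot": [0, 0, 0], "fingers": 255}
    - {"linear": [0, 0, 0.0015], "delta_rot": [0, 0, 0], "fingers": 255}
    - {"linear": [0, 0, 0.0015], "delta_rot": [0, 0, 0], "fingers": 255}
    - {"linear": [0, 0, 0.0015], "delta_rot": [0, 0, 0], "fingers": 255}

```text
time: 14.25
tool_pos: [0.5013, 0.2983, 0.0681]
tool_rot: [0.0, 0.001, 1.0, 0.001]
contact_force: [-0.1, -0.5, -5.7]
gripper_width: 0.35
```

Call:
apply_moves:
  commands:
    - {"linear": [0, 0, 0.001], "delta_rot": [0, 0, 0], "fingers": 255}
    - {"linear": [0, 0, 0.002], "delta_rot": [0, 0, 0], "fingers": 255}
    - {"linear": [0, 0, 0.0025], "delta_rot": [0, 0, 0], "fingers": 255}
    - {"linear": [0, 0, 0.003], "delta_rot": [0, 0, 0], "fingers": 255}
    - {"linear": [0, 0, 0.003], "delta_rot": [0, 0, 0], "fingers": 255}
    - {"linear": [0, 0, 0.003], "delta_rot": [0, 0, 0], "fingers": 255}
    - {"linear": [0, 0, 0.003], "delta_rot": [0, 0, 0], "fingers": 255}
    - {"linear": [0, 0, 0.003], "delta_rot": [0, 0, 0], "fingers": 255}

```text
time: 15.05
tool_pos: [0.5014, 0.2983, 0.0653]
tool_rot: [0.0, 0.001, 1.0, 0.001]
contact_force: [-0.6, -0.9, -3.5]
gripper_width: 0.351
```

Call:
apply_moves:
  commands:
    - {"linear": [0, 0, 0.0005], "delta_rot": [0, 0, 0], "fingers": 255}
    - {"linear": [0, 0, 0.0008], "delta_rot": [0, 0, 0], "fingers": 255}
    - {"linear": [0, 0, 0.0008], "delta_rot": [0, 0, 0], "fingers": 255}
    - {"linear": [0, 0, 0.0008], "delta_rot": [0, 0, 0], "fingers": 140}
    - {"linear": [0, 0, 0.0008], "delta_rot": [0, 0, 0], "fingers": 110}
    - {"linear": [0, 0, 0.0008], "delta_rot": [0, 0, 0], "fingers": 80}
    - {"linear": [0, 0, 0.0008], "delta_rot": [0, 0, 0], "fingers": 50}
    - {"linear": [0, 0, 0.0008], "delta_rot": [0, 0, 0], "fingers": 30}

```text
time: 15.85
tool_pos: [0.5015, 0.2984, 0.0643]
tool_rot: [0.0, 0.001, 1.0, 0.001]
contact_force: [0.1, 0.2, 0.2]
gripper_width: 0.881
```

Call:
apply_moves:
  commands:
    - {"linear": [0, 0, 0], "delta_rot": [0, 0, 0], "fingers": 30}
    - {"linear": [0, 0, -0.005], "delta_rot": [0, 0, 0], "fingers": 30}
    - {"linear": [0, 0, -0.02], "delta_rot": [0, 0, 0], "fingers": 30}
    - {"linear": [0, 0, -0.045], "delta_rot": [0, 0, 0], "fingers": 30}
    - {"linear": [0, 0, -0.075], "delta_rot": [0, 0, 0], "fingers": 30}
    - {"linear": [0, 0, -0.1], "delta_rot": [0, 0, 0], "fingers": 30}
    - {"linear": [0, 0, -0.115], "delta_rot": [0, 0, 0], "fingers": 30}
    - {"linear": [0, 0, -0.115], "delta_rot": [0, 0, 0], "fingers": 30}

```text
time: 16.65
tool_pos: [0.5031, 0.2989, 0.1833]
tool_rot: [0.003, 0.001, 1.0, 0.002]
contact_force: [0.1, -0.1, 0.8]
gripper_width: 0.881
```

```bash
python3 go.py .5637 -.0697 .18 -.10; python3 - <<'E'
from h import *
s=eyes.grab_frame("side")[:,:,::-1];t=eyes.grab_frame("top")[:,:,::-1]
cv2.imwrite("pics/a5.png",np.hstack([s[:,200:500],cv2.resize(t[100:350,130:380],(400,400))]))
# square angle: edge detection
g=t[180:225,340:385]; cv2.imwrite("pics/sq.png",cv2.resize(g,None,fx=12,fy=12,interpolation=cv2.INTER_CUBIC))
E
```

```text
lin [-0.0612 -0.3685  0.0021] rot [0.27 0.35 5.64] pos [0.5031 0.2989 0.1833] t 16.65 w 0.881 F [ 0.1 -0.1  0.8]
```

View pics/a5.png

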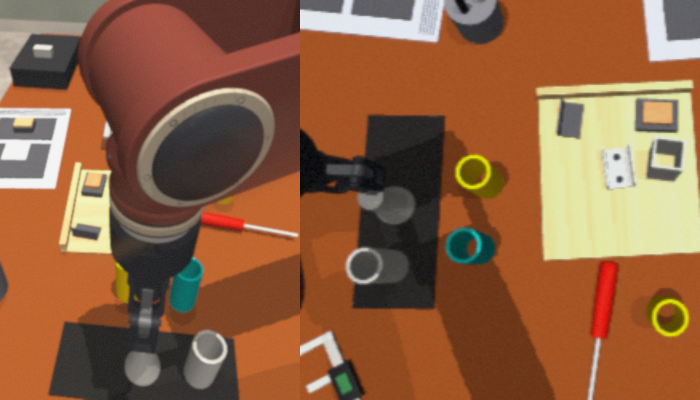

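View pics/sq.png

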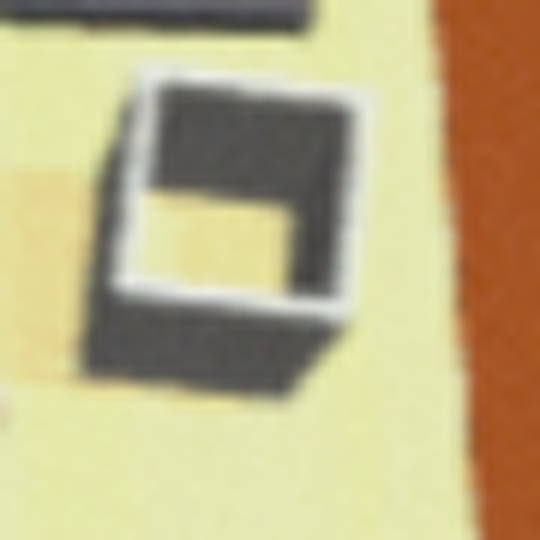

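The jack and round tube both stand on the mat. Next is the square tube, whose top corners in the top view match a yaw of about -0.10 rad.

Call:
apply_moves:
  commands:
    - {"linear": [-0.004, -0.025, 0], "delta_rot": [0, 0, 0.5], "fingers": 30}
    - {"linear": [-0.011, -0.065, 0], "delta_rot": [0, 0, 1], "fingers": 30}
    - {"linear": [-0.018, -0.11, 0], "delta_rot": [0, 0, 2], "fingers": 30}
    - {"linear": [-0.026, -0.155, 0], "delta_rot": [0, 0, 3], "fingers": 30}
    - {"linear": [-0.033, -0.2, 0], "delta_rot": [0, 0, 4], "fingers": 30}
    - {"linear": [-0.041, -0.245, 0], "delta_rot": [0, 0, 5], "fingers": 30}
    - {"linear": [-0.048, -0.288, 0], "delta_rot": [0.2, 0.2, 5.7], "fingers": 30}
    - {"linear": [-0.054, -0.325, 0], "delta_rot": [0.2, 0.2, 5.7], "fingers": 30}

```text
time: 17.55
tool_pos: [0.5536, -0.0289, 0.1764]
tool_rot: [-0.004, 0.051, 0.999, -0.001]
contact_force: [-0.0, 0.5, 0.5]
gripper_width: 0.885
```

Call:
apply_moves:
  commands:
    - {"linear": [-0.002, -0.022, 0], "delta_rot": [0, 0, 0], "fingers": 30}
    - {"linear": [-0.003, -0.038, 0], "delta_rot": [0, 0, 0], "fingers": 30}
    - {"linear": [-0.003, -0.042, 0], "delta_rot": [0, 0, 0], "fingers": 30}
    - {"linear": [-0.003, -0.042, 0], "delta_rot": [0, 0, 0], "fingers": 30}
    - {"linear": [-0.003, -0.042, 0], "delta_rot": [0, 0, 0], "fingers": 30}
    - {"linear": [-0.003, -0.042, 0], "delta_rot": [0, 0, 0], "fingers": 30}
    - {"linear": [-0.003, -0.042, 0], "delta_rot": [0, 0, 0], "fingers": 30}
    - {"linear": [-0.003, -0.042, 0], "delta_rot": [0, 0, 0], "fingers": 30}

```text
time: 18.35
tool_pos: [0.5535, -0.0685, 0.1789]
tool_rot: [-0.002, 0.05, 0.999, -0.001]
contact_force: [-0.1, 0.1, 0.0]
gripper_width: 0.886
```

```bash
python3 go.py .5637 -.0697 .06 -.10
```

```text
lin [-0.0106  0.      0.1189] rot [-0.11 -0.18 -0.01] pos [ 0.5535 -0.0685  0.1789] t 18.35 w 0.886 F [-0.1  0.1  0. ]
```

Call:
apply_moves:
  commands:
    - {"linear": [-0.005, 0, 0.015], "delta_rot": [0, 0, 0], "fingers": 30}
    - {"linear": [-0.0105, 0, 0.045], "delta_rot": [0, 0, 0], "fingers": 30}
    - {"linear": [-0.0105, 0, 0.075], "delta_rot": [0, 0, 0], "fingers": 30}
    - {"linear": [-0.0105, 0, 0.1], "delta_rot": [0, 0, 0], "fingers": 40}
    - {"linear": [-0.0105, 0, 0.114], "delta_rot": [0, 0, 0], "fingers": 50}
    - {"linear": [-0.0105, 0, 0.118], "delta_rot": [0, 0, 0], "fingers": 70}
    - {"linear": [-0.0105, 0, 0.118], "delta_rot": [0, 0, 0], "fingers": 80}
    - {"linear": [-0.0105, 0, 0.118], "delta_rot": [0, 0, 0], "fingers": 90}

```text
time: 19.15
tool_pos: [0.5647, -0.0706, 0.0622]
tool_rot: [-0.0, 0.051, 0.999, -0.001]
contact_force: [-0.3, 0.5, 0.0]
gripper_width: 0.645
```

Call:
apply_moves:
  commands:
    - {"linear": [0, 0, 0], "delta_rot": [0, 0, 0], "fingers": 110}
    - {"linear": [0, 0, 0], "delta_rot": [0, 0, 0], "fingers": 120}
    - {"linear": [0, 0, 0], "delta_rot": [0, 0, 0], "fingers": 130}
    - {"linear": [0, 0, 0], "delta_rot": [0, 0, 0], "fingers": 150}
    - {"linear": [0, 0, 0], "delta_rot": [0, 0, 0], "fingers": 200}
    - {"linear": [0, 0, 0], "delta_rot": [0, 0, 0], "fingers": 255}
    - {"linear": [0, 0, 0], "delta_rot": [0, 0, 0], "fingers": 255}
    - {"linear": [0, 0, 0], "delta_rot": [0, 0, 0], "fingers": 255}

```text
time: 19.95
tool_pos: [0.5642, -0.0703, 0.0617]
tool_rot: [-0.001, 0.051, 0.999, -0.001]
contact_force: [-0.3, 1.6, 6.4]
gripper_width: 0.459
```

```bash
python3 go.py .585 .298 .22 -.10
```

```text
lin [ 0.0168  0.3682 -0.1589] rot [-0.11 -0.1  -0.07] pos [ 0.5642 -0.0703  0.0617] t 19.95 w 0.459 F [-0.3  1.6  6.4]
```

Call:
apply_moves:
  commands:
    - {"linear": [0, 0, -0.01], "delta_rot": [0, 0, 0], "fingers": 255}
    - {"linear": [0, 0, -0.03], "delta_rot": [0, 0, 0], "fingers": 255}
    - {"linear": [0, 0, -0.055], "delta_rot": [0, 0, 0], "fingers": 255}
    - {"linear": [0, 0, -0.085], "delta_rot": [0, 0, 0], "fingers": 255}
    - {"linear": [0, 0, -0.11], "delta_rot": [0, 0, 0], "fingers": 255}
    - {"linear": [0, 0, -0.135], "delta_rot": [0, 0, 0], "fingers": 255}
    - {"linear": [0, 0.003, -0.15], "delta_rot": [0, 0, 0], "fingers": 255}
    - {"linear": [0.001, 0.02, -0.156], "delta_rot": [0, 0, 0], "fingers": 255}

```text
time: 20.75
tool_pos: [0.5655, -0.0507, 0.2181]
tool_rot: [-0.001, 0.052, 0.999, -0.001]
contact_force: [-0.0, 0.2, -2.7]
gripper_width: 0.459
```

Call:
apply_moves:
  commands:
    - {"linear": [0.001, 0.03, 0], "delta_rot": [0, 0, 0], "fingers": 255}
    - {"linear": [0.003, 0.07, 0], "delta_rot": [0, 0, 0], "fingers": 255}
    - {"linear": [0.005, 0.113, 0], "delta_rot": [0, 0, 0], "fingers": 255}
    - {"linear": [0.007, 0.156, 0], "delta_rot": [0, 0, 0], "fingers": 255}
    - {"linear": [0.009, 0.2, 0], "delta_rot": [0, 0, 0], "fingers": 255}
    - {"linear": [0.011, 0.243, 0], "delta_rot": [0, 0, 0], "fingers": 255}
    - {"linear": [0.013, 0.285, 0], "delta_rot": [0, 0, 0], "fingers": 255}
    - {"linear": [0.015, 0.32, 0], "delta_rot": [0, 0, 0], "fingers": 255}

```text
time: 21.55
tool_pos: [0.5805, 0.273, 0.2139]
tool_rot: [-0.003, 0.05, 0.999, -0.001]
contact_force: [0.2, 0.4, -3.4]
gripper_width: 0.461
```

Call:
apply_moves:
  commands:
    - {"linear": [0, 0.015, 0], "delta_rot": [0, 0, 0], "fingers": 255}
    - {"linear": [0, 0.026, 0], "delta_rot": [0, 0, 0], "fingers": 255}
    - {"linear": [0, 0.028, 0], "delta_rot": [0, 0, 0], "fingers": 255}
    - {"linear": [0, 0.028, 0], "delta_rot": [0, 0, 0], "fingers": 255}
    - {"linear": [0, 0.028, 0], "delta_rot": [0, 0, 0], "fingers": 255}
    - {"linear": [0, 0.028, 0.015], "delta_rot": [0, 0, 0], "fingers": 255}
    - {"linear": [0, 0.028, 0.03], "delta_rot": [0, 0, 0], "fingers": 255}
    - {"linear": [0, 0.028, 0.03], "delta_rot": [0, 0, 0], "fingers": 255}

```text
time: 22.35
tool_pos: [0.583, 0.2962, 0.1813]
tool_rot: [-0.005, 0.051, 0.999, -0.002]
contact_force: [-1.0, -1.1, -3.7]
gripper_width: 0.46
```

```bash
python3 go.py .587 .298 .0597 -.10;  python3 - <<'E'
from h import *
s=eyes.grab_frame("side")[:,:,::-1];t=eyes.grab_frame("top")[:,:,::-1]
cv2.imwrite("pics/a6.png",np.hstack([s[:,200:500],cv2.resize(t[100:350,130:380],(400,400))]))
E
```

```text
lin [-0.005   0.0028  0.1215] rot [-0.3  -0.57 -0.11] pos [0.583  0.2962 0.1813] t 22.35 w 0.46 F [-1.  -1.1 -3.7]
```

View pics/a6.png

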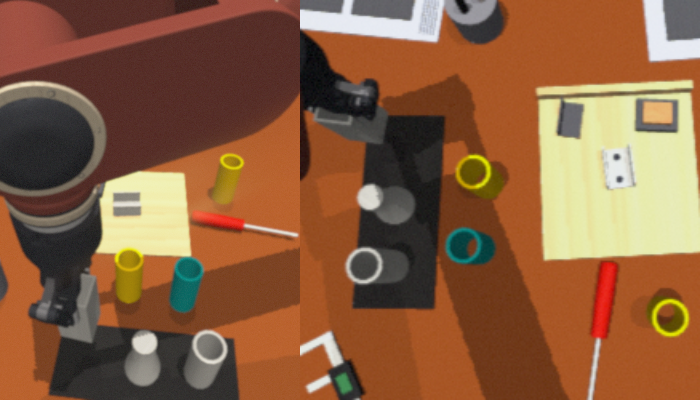

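The square tube hangs over the mat's far end with a clear gap to the jack. Lowering it.

Call:
apply_moves:
  commands:
    - {"linear": [-0.002, 0.001, 0.015], "delta_rot": [-0.1, -0.2, 0], "fingers": 255}
    - {"linear": [-0.002, 0.001, 0.04], "delta_rot": [-0.1, -0.2, 0], "fingers": 255}
    - {"linear": [-0.002, 0.001, 0.07], "delta_rot": [-0.1, -0.2, 0], "fingers": 255}
    - {"linear": [-0.002, 0.001, 0.095], "delta_rot": [-0.1, -0.2, 0], "fingers": 255}
    - {"linear": [-0.002, 0.001, 0.111], "delta_rot": [-0.1, -0.2, 0], "fingers": 255}
    - {"linear": [-0.002, 0.001, 0.117], "delta_rot": [-0.1, -0.2, 0], "fingers": 255}
    - {"linear": [-0.002, 0.001, 0.119], "delta_rot": [-0.1, -0.2, 0], "fingers": 255}
    - {"linear": [-0.002, 0.001, 0.119], "delta_rot": [-0.1, -0.2, 0], "fingers": 255}

```text
time: 23.25
tool_pos: [0.5878, 0.2986, 0.0683]
tool_rot: [0.001, 0.051, 0.999, 0.0]
contact_force: [0.4, 0.5, -2.6]
gripper_width: 0.459
```

```bash
python3 go.py .587 .298 .0597 -.10
```

```text
lin [ 0.0007 -0.0006  0.0086] rot [ 0.04  0.12 -0.06] pos [0.5878 0.2986 0.0683] t 23.25 w 0.459 F [ 0.4  0.5 -2.6]
```

Call:
apply_moves:
  commands:
    - {"linear": [0, 0, 0.002], "delta_rot": [0, 0, 0], "fingers": 255}
    - {"linear": [0, 0, 0.004], "delta_rot": [0, 0, 0], "fingers": 255}
    - {"linear": [0, 0, 0.006], "delta_rot": [0, 0, 0], "fingers": 255}
    - {"linear": [0, 0, 0.007], "delta_rot": [0, 0, 0], "fingers": 255}
    - {"linear": [0, 0, 0.0075], "delta_rot": [0, 0, 0], "fingers": 255}
    - {"linear": [0, 0, 0.0075], "delta_rot": [0, 0, 0], "fingers": 255}
    - {"linear": [0, 0, 0.0075], "delta_rot": [0, 0, 0], "fingers": 255}
    - {"linear": [0, 0, 0.0075], "delta_rot": [0, 0, 0], "fingers": 255}

```text
time: 24.05
tool_pos: [0.5869, 0.2982, 0.0598]
tool_rot: [0.0, 0.051, 0.999, -0.0]
contact_force: [-0.9, -0.6, -0.4]
gripper_width: 0.457
```

```bash
python3 go.py .587 .298 .0597 -.10
```

```text
lin [-0.0001 -0.0002  0.0001] rot [-0.01  0.02 -0.07] pos [0.5869 0.2982 0.0598] t 24.05 w 0.457 F [-0.9 -0.6 -0.4]
```

Contact is made: the weight has gone from the wrist. Releasing now.

Call:
apply_moves:
  commands:
    - {"linear": [0, 0, 0], "delta_rot": [0, 0, 0], "fingers": 120}
    - {"linear": [0, 0, 0], "delta_rot": [0, 0, 0], "fingers": 90}
    - {"linear": [0, 0, 0], "delta_rot": [0, 0, 0], "fingers": 60}
    - {"linear": [0, 0, 0], "delta_rot": [0, 0, 0], "fingers": 40}
    - {"linear": [0, 0, 0], "delta_rot": [0, 0, 0], "fingers": 40}
    - {"linear": [0, 0, -0.01], "delta_rot": [0, 0, 0], "fingers": 40}
    - {"linear": [0, 0, -0.035], "delta_rot": [0, 0, 0], "fingers": 40}
    - {"linear": [0, 0, -0.065], "delta_rot": [0, 0, 0], "fingers": 40}

```text
time: 24.85
tool_pos: [0.586, 0.2979, 0.1244]
tool_rot: [-0.001, 0.051, 0.999, -0.001]
contact_force: [0.5, 0.2, -0.2]
gripper_width: 0.841
```

Call:
apply_moves:
  commands:
    - {"linear": [0, 0, -0.03], "delta_rot": [0, 0, 0], "fingers": 40}
    - {"linear": [0, 0, -0.055], "delta_rot": [0, 0, -1], "fingers": 40}
    - {"linear": [0, -0.01, -0.07], "delta_rot": [0, 0, -3], "fingers": 40}
    - {"linear": [0, -0.04, -0.07], "delta_rot": [0, 0, -5], "fingers": 40}
    - {"linear": [0, -0.08, -0.07], "delta_rot": [0, 0, -7], "fingers": 40}
    - {"linear": [0, -0.12, -0.07], "delta_rot": [0, 0, -9], "fingers": 40}
    - {"linear": [0, -0.16, -0.07], "delta_rot": [0, 0, -11], "fingers": 40}
    - {"linear": [0, -0.19, -0.07], "delta_rot": [0, 0, -13], "fingers": 40}

```text
time: 25.65
tool_pos: [0.5675, 0.1073, 0.1957]
tool_rot: [0.001, -0.063, 0.998, -0.0]
contact_force: [-0.3, -0.6, -0.5]
gripper_width: 0.839
```

```bash
python3 go.py .559 -.0095 .18 .137;  python3 - <<'E'
from h import *
s=eyes.grab_frame("side")[:,:,::-1];t=eyes.grab_frame("top")[:,:,::-1]
cv2.imwrite("pics/a7.png",np.hstack([s[:,200:500],cv2.resize(t[100:350,130:380],(400,400))]))
cv2.imwrite("pics/ch.png",np.hstack([cv2.resize(t[180:230,300:360],None,fx=6,fy=6,interpolation=cv2.INTER_CUBIC),cv2.resize(s[180:230,295:355],None,fx=6,fy=6,interpolation=cv2.INTER_CUBIC)]))
E
```

```text
lin [ 0.0231 -0.1147  0.0157] rot [-0.04  0.08 -0.61] pos [0.5675 0.1073 0.1957] t 25.65 w 0.839 F [-0.3 -0.6 -0.5]
```

View pics/a7.png

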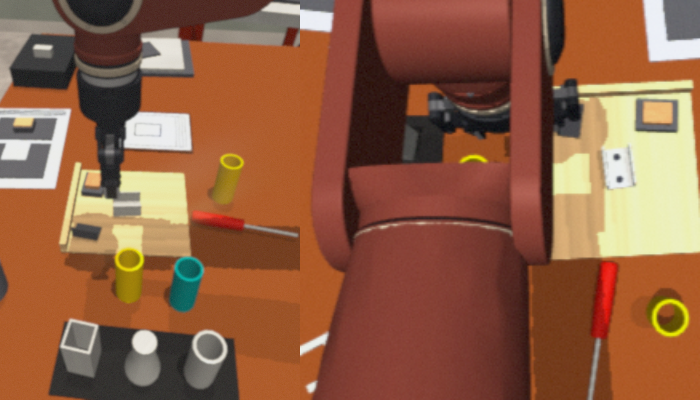

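View pics/ch.png

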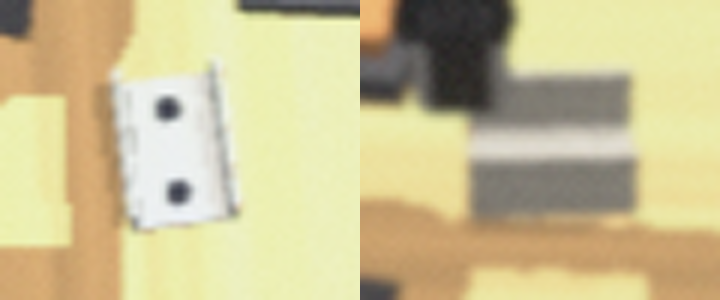

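All three supports stand upright on the mat, at side view (80,345), (142,357) and (205,360). The channel hasn't moved. Going for it.

Call:
apply_moves:
  commands:
    - {"linear": [0.005, -0.025, 0], "delta_rot": [0, 0, -0.3], "fingers": 40}
    - {"linear": [0.013, -0.06, 0], "delta_rot": [0, 0, -0.6], "fingers": 40}
    - {"linear": [0.019, -0.095, 0.01], "delta_rot": [0, 0, -0.6], "fingers": 40}
    - {"linear": [0.023, -0.1145, 0.02], "delta_rot": [0, 0, -0.6], "fingers": 40}
    - {"linear": [0.023, -0.1145, 0.05], "delta_rot": [0, 0, -0.6], "fingers": 40}
    - {"linear": [0.023, -0.1145, 0.08], "delta_rot": [0, 0, -0.6], "fingers": 40}
    - {"linear": [0.023, -0.1145, 0.1], "delta_rot": [0, 0, -0.6], "fingers": 40}
    - {"linear": [0.023, -0.1145, 0.1], "delta_rot": [0, 0, -0.6], "fingers": 40}

```text
time: 26.55
tool_pos: [0.5569, -0.0063, 0.0915]
tool_rot: [-0.003, -0.068, 0.998, 0.001]
contact_force: [-1.3, -1.1, 0.0]
gripper_width: 0.845
```

```bash
python3 -c "
from h import *
eyes.grab_frame('top')
s=eyes.grab_frame('side')[:,:,::-1];cv2.imwrite('pics/a8.png',cv2.resize(s[120:260,250:410],None,fx=4,fy=4))"
python3 go.py .559 -.009 .012 .137
```

```text
lin [ 0.001  -0.0021  0.0834] rot [-0.01  0.04 -0.02] pos [ 0.5597 -0.0068  0.0954] t 26.65 w 0.843 F [-0.1 -0.2  0.7]
```

View pics/a8.png

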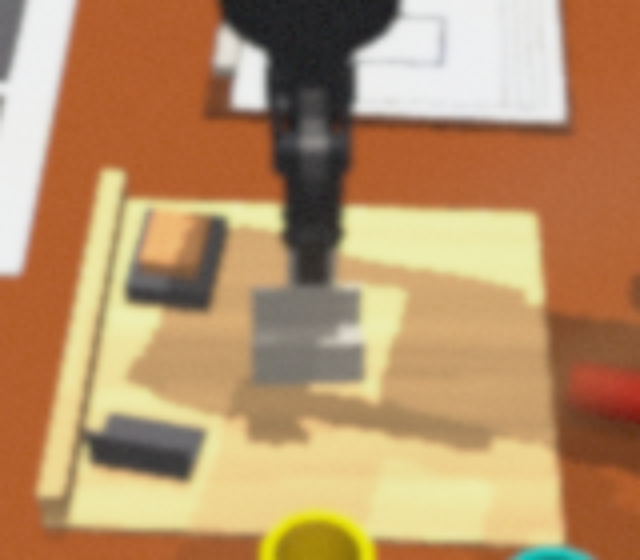

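Call:
apply_moves:
  commands:
    - {"linear": [0.001, -0.002, 0.015], "delta_rot": [0, 0, 0], "fingers": 40}
    - {"linear": [0.001, -0.002, 0.04], "delta_rot": [0, 0, 0], "fingers": 40}
    - {"linear": [0.001, -0.002, 0.06], "delta_rot": [0, 0, 0], "fingers": 40}
    - {"linear": [0.001, -0.002, 0.075], "delta_rot": [0, 0, 0], "fingers": 40}
    - {"linear": [0.001, -0.002, 0.081], "delta_rot": [0, 0, 0], "fingers": 40}
    - {"linear": [0.001, -0.002, 0.082], "delta_rot": [0, 0, 0], "fingers": 60}
    - {"linear": [0.001, -0.002, 0.082], "delta_rot": [0, 0, 0], "fingers": 80}
    - {"linear": [0.001, -0.002, 0.082], "delta_rot": [0, 0, 0], "fingers": 90}

```text
time: 27.45
tool_pos: [0.5596, -0.0096, 0.0139]
tool_rot: [0.001, -0.068, 0.998, -0.0]
contact_force: [-0.5, 0.1, -0.2]
gripper_width: 0.648
```

Call:
apply_moves:
  commands:
    - {"linear": [0, 0, 0], "delta_rot": [0, 0, 0], "fingers": 110}
    - {"linear": [0, 0, 0], "delta_rot": [0, 0, 0], "fingers": 120}
    - {"linear": [0, 0, 0], "delta_rot": [0, 0, 0], "fingers": 130}
    - {"linear": [0, 0, 0], "delta_rot": [0, 0, 0], "fingers": 150}
    - {"linear": [0, 0, 0], "delta_rot": [0, 0, 0], "fingers": 200}
    - {"linear": [0, 0, 0], "delta_rot": [0, 0, 0], "fingers": 255}
    - {"linear": [0, 0, 0], "delta_rot": [0, 0, 0], "fingers": 255}
    - {"linear": [0, 0, 0], "delta_rot": [0, 0, 0], "fingers": 255}

```text
time: 28.25
tool_pos: [0.5591, -0.0095, 0.0133]
tool_rot: [0.001, -0.068, 0.998, -0.0]
contact_force: [-0.7, -0.1, 4.6]
gripper_width: 0.453
```

```bash
python3 go.py .539 -.2795 .1 .05
```

```text
lin [ 0.0565 -0.2648 -0.0866] rot [-0.03  0.07  4.94] pos [ 0.5591 -0.0095  0.0133] t 28.25 w 0.453 F [-0.7 -0.1  4.6]
```

Call:
apply_moves:
  commands:
    - {"linear": [0, 0, -0.01], "delta_rot": [0, 0, 0], "fingers": 255}
    - {"linear": [0, 0, -0.03], "delta_rot": [0, 0, 0], "fingers": 255}
    - {"linear": [0, 0, -0.055], "delta_rot": [0, 0, 0], "fingers": 255}
    - {"linear": [0.001, -0.005, -0.075], "delta_rot": [0, 0, 0], "fingers": 255}
    - {"linear": [0.005, -0.025, -0.085], "delta_rot": [0, 0, 1], "fingers": 255}
    - {"linear": [0.012, -0.055, -0.087], "delta_rot": [0, 0, 2], "fingers": 255}
    - {"linear": [0.02, -0.095, -0.087], "delta_rot": [0, 0, 3], "fingers": 255}
    - {"linear": [0.029, -0.135, -0.087], "delta_rot": [0, 0, 4], "fingers": 255}

```text
time: 29.05
tool_pos: [0.5473, -0.1478, 0.0994]
tool_rot: [-0.0, -0.033, 0.999, 0.0]
contact_force: [0.2, -0.0, -1.2]
gripper_width: 0.451
```

```bash
python3 go.py .539 -.279 .1 .05
```

```text
lin [ 0.0171 -0.1303 -0.0006] rot [ 0.01 -0.04  0.96] pos [ 0.5473 -0.1478  0.0994] t 29.05 w 0.451 F [ 0.2 -0.  -1.2]
```

Call:
apply_moves:
  commands:
    - {"linear": [0.005, -0.038, 0], "delta_rot": [0, 0, 0.9], "fingers": 255}
    - {"linear": [0.01, -0.075, 0], "delta_rot": [0, 0, 0.9], "fingers": 255}
    - {"linear": [0.014, -0.105, 0], "delta_rot": [0, 0, 0.9], "fingers": 255}
    - {"linear": [0.016, -0.122, 0], "delta_rot": [0, 0, 0.9], "fingers": 255}
    - {"linear": [0.017, -0.129, 0], "delta_rot": [0, 0, 0.9], "fingers": 255}
    - {"linear": [0.017, -0.129, 0.02], "delta_rot": [0, 0, 0.9], "fingers": 255}
    - {"linear": [0.017, -0.129, 0.04], "delta_rot": [0, 0, 0.9], "fingers": 255}
    - {"linear": [0.017, -0.129, 0.055], "delta_rot": [0, 0, 0.9], "fingers": 255}

```text
time: 29.85
tool_pos: [0.5392, -0.2753, 0.0431]
tool_rot: [-0.001, -0.026, 1.0, 0.001]
contact_force: [-0.1, 0.5, -0.8]
gripper_width: 0.457
```

```bash
 python3 -c "
from h import *
t=eyes.grab_frame('top')[:,:,::-1]
s=eyes.grab_frame('side')[:,:,::-1];cv2.imwrite('pics/a9.png',np.hstack([cv2.resize(s[80:160,290:410],(480,320)),cv2.resize(t[160:280,390:510],(320,320))]))"
python3 go.py .539 -.279 .0115 .05
```

```text
lin [-0.0011 -0.0046  0.0299] rot [ 0.22 -0.27  0.1 ] pos [ 0.5378 -0.2746  0.0415] t 29.95 w 0.456 F [-0.2 -0.2 -2.1]
```

View pics/a9.png

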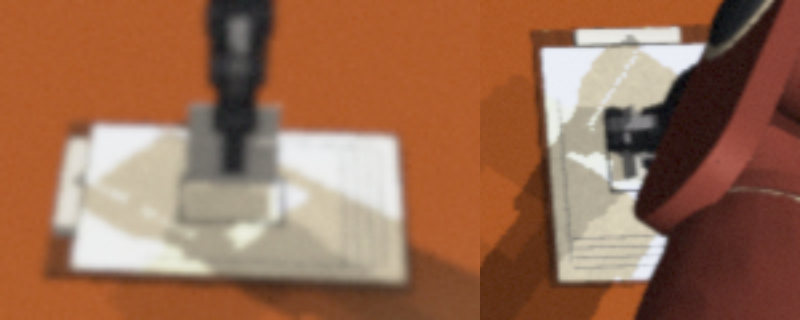

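The channel is above the rectangle, slightly towards +y, so I correct 4 mm and lower.

Call:
apply_moves:
  commands:
    - {"linear": [0, -0.002, 0.005], "delta_rot": [0.1, -0.1, 0], "fingers": 255}
    - {"linear": [0, -0.0035, 0.012], "delta_rot": [0.1, -0.1, 0], "fingers": 255}
    - {"linear": [0, -0.0035, 0.02], "delta_rot": [0.1, -0.1, 0], "fingers": 255}
    - {"linear": [0, -0.0035, 0.025], "delta_rot": [0.1, -0.1, 0], "fingers": 255}
    - {"linear": [0, -0.0035, 0.026], "delta_rot": [0.1, -0.1, 0], "fingers": 255}
    - {"linear": [0, -0.0035, 0.026], "delta_rot": [0.1, -0.1, 0], "fingers": 255}
    - {"linear": [0, -0.0035, 0.026], "delta_rot": [0.1, -0.1, 0], "fingers": 255}
    - {"linear": [0, -0.0035, 0.026], "delta_rot": [0.1, -0.1, 0], "fingers": 255}

```text
time: 30.75
tool_pos: [0.5402, -0.2806, 0.0192]
tool_rot: [0.001, -0.025, 1.0, -0.001]
contact_force: [0.5, 0.2, -1.0]
gripper_width: 0.457
```

```bash
python3 go.py .539 -.279 .0115 .05
```

```text
lin [0.0011 0.0017 0.0077] rot [-0.14  0.15  0.04] pos [ 0.5402 -0.2806  0.0192] t 30.75 w 0.457 F [ 0.5  0.2 -1. ]
```

Call:
apply_moves:
  commands:
    - {"linear": [0.001, 0.001, 0.003], "delta_rot": [0, 0, 0], "fingers": 255}
    - {"linear": [0.001, 0.001, 0.005], "delta_rot": [0, 0, 0], "fingers": 255}
    - {"linear": [0.001, 0.001, 0.007], "delta_rot": [0, 0, 0], "fingers": 255}
    - {"linear": [0.001, 0.001, 0.008], "delta_rot": [0, 0, 0], "fingers": 255}
    - {"linear": [0.001, 0.001, 0.008], "delta_rot": [0, 0, 0], "fingers": 255}
    - {"linear": [0.001, 0.001, 0.008], "delta_rot": [0, 0, 0], "fingers": 255}
    - {"linear": [0.001, 0.001, 0.008], "delta_rot": [0, 0, 0], "fingers": 255}
    - {"linear": [0.001, 0.001, 0.008], "delta_rot": [0, 0, 0], "fingers": 255}

```text
time: 31.55
tool_pos: [0.5389, -0.2795, 0.0113]
tool_rot: [0.001, -0.025, 1.0, -0.001]
contact_force: [-3.1, 1.8, 5.3]
gripper_width: 0.456
```

```bash
python3 go.py .539 -.279 .0115 .05
```

```text
lin [-0.0002  0.0005 -0.0002] rot [-0.09  0.09  0.04] pos [ 0.5389 -0.2795  0.0113] t 31.55 w 0.456 F [-3.1  1.8  5.3]
```

In contact. Releasing and lifting.

Call:
apply_moves:
  commands:
    - {"linear": [0, 0, 0], "delta_rot": [0, 0, 0], "fingers": 130}
    - {"linear": [0, 0, 0], "delta_rot": [0, 0, 0], "fingers": 100}
    - {"linear": [0, 0, 0], "delta_rot": [0, 0, 0], "fingers": 70}
    - {"linear": [0, 0, 0], "delta_rot": [0, 0, 0], "fingers": 50}
    - {"linear": [0, 0, 0], "delta_rot": [0, 0, 0], "fingers": 40}
    - {"linear": [0, 0, -0.005], "delta_rot": [0, 0, 0], "fingers": 40}
    - {"linear": [0, 0, -0.025], "delta_rot": [0, 0, 0], "fingers": 40}
    - {"linear": [0, 0, -0.055], "delta_rot": [0, 0, 0], "fingers": 40}

```text
time: 32.35
tool_pos: [0.5373, -0.2784, 0.0643]
tool_rot: [-0.001, -0.025, 1.0, 0.0]
contact_force: [0.0, -0.3, -0.3]
gripper_width: 0.838
```

Call:
apply_moves:
  commands:
    - {"linear": [0, 0, -0.04], "delta_rot": [0, 0, 0], "fingers": 40}
    - {"linear": [0, 0, -0.085], "delta_rot": [0, 0, 1], "fingers": 40}
    - {"linear": [0, 0.02, -0.125], "delta_rot": [0, 0, 2], "fingers": 40}
    - {"linear": [0, 0.06, -0.13], "delta_rot": [0, 0, 3], "fingers": 40}
    - {"linear": [0, 0.105, -0.13], "delta_rot": [0, 0, 4], "fingers": 40}
    - {"linear": [0, 0.15, -0.13], "delta_rot": [0, 0, 5], "fingers": 40}
    - {"linear": [0, 0.195, -0.13], "delta_rot": [0, 0, 6], "fingers": 40}
    - {"linear": [0, 0.24, -0.13], "delta_rot": [0, 0, 7], "fingers": 40}

```text
time: 33.15
tool_pos: [0.526, -0.0378, 0.1959]
tool_rot: [0.002, 0.036, 0.999, -0.001]
contact_force: [0.8, 0.5, 0.2]
gripper_width: 0.846
```

```bash
 python3 -c "
from h import *
t=eyes.grab_frame('top')[:,:,::-1]
s=eyes.grab_frame('side')[:,:,::-1];cv2.imwrite('pics/a10.png',np.hstack([s[:,200:500],cv2.resize(t[165:275,405:495],(360,400),interpolation=cv2.INTER_CUBIC)]))
cv2.imwrite('pics/a11.png',cv2.resize(t[165:275,405:495],None,fx=5,fy=5,interpolation=cv2.INTER_CUBIC))"
python3 go.py .587 .298 .18 -.1
```

```text
lin [-0.0391  0.3365  0.0157] rot [-0.01  0.16  1.96] pos [ 0.5258 -0.0352  0.1957] t 33.25 w 0.839 F [ 0.1 -1.4 -0.6]
```

View pics/a10.png

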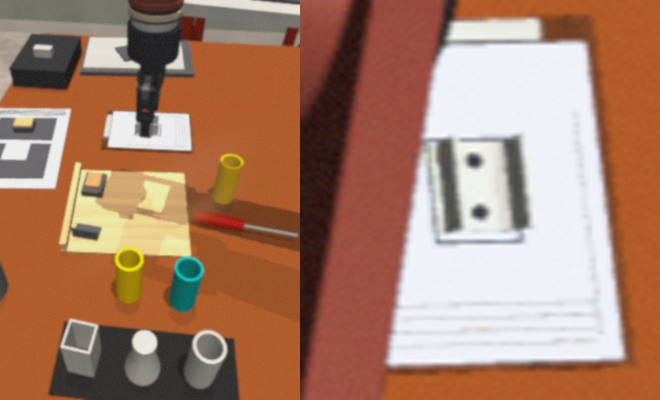

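View pics/a11.png

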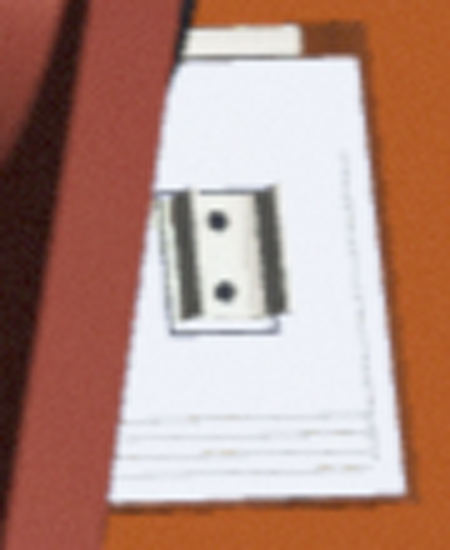

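The channel sits in the rectangle, open side up: hole midpoint (221,256) against rectangle centre (218,261) in the crop, so about 2 mm off. All three supports still stand on the mat. Returning the square tube first.

Call:
apply_moves:
  commands:
    - {"linear": [-0.005, 0.045, 0], "delta_rot": [0, 0, 0.5], "fingers": 40}
    - {"linear": [-0.01, 0.09, 0], "delta_rot": [0, 0, 1], "fingers": 40}
    - {"linear": [-0.016, 0.135, 0], "delta_rot": [0, 0, 1.5], "fingers": 40}
    - {"linear": [-0.021, 0.18, 0], "delta_rot": [0, 0, 2], "fingers": 40}
    - {"linear": [-0.026, 0.225, 0], "delta_rot": [0, 0, 2], "fingers": 40}
    - {"linear": [-0.031, 0.268, 0], "delta_rot": [0, 0, 2], "fingers": 40}
    - {"linear": [-0.036, 0.308, 0], "delta_rot": [0, 0, 2], "fingers": 40}
    - {"linear": [-0.039, 0.332, 0], "delta_rot": [0, 0, 2], "fingers": 40}

```text
time: 34.05
tool_pos: [0.5896, 0.2908, 0.1949]
tool_rot: [0.001, 0.052, 0.999, -0.001]
contact_force: [0.9, 0.7, 0.3]
gripper_width: 0.837
```

Call:
apply_moves:
  commands:
    - {"linear": [0, 0, 0], "delta_rot": [0, 0, 0], "fingers": 40}
    - {"linear": [0, 0, 0], "delta_rot": [0, 0, 0], "fingers": 40}
    - {"linear": [0, 0, 0], "delta_rot": [0, 0, 0], "fingers": 40}
    - {"linear": [0, 0, 0.005], "delta_rot": [0, 0, 0], "fingers": 40}
    - {"linear": [0, 0, 0.01], "delta_rot": [0, 0, 0], "fingers": 40}
    - {"linear": [0, 0, 0.01], "delta_rot": [0, 0, 0], "fingers": 40}
    - {"linear": [0, 0, 0.01], "delta_rot": [0, 0, 0], "fingers": 40}
    - {"linear": [0, 0, 0.01], "delta_rot": [0, 0, 0], "fingers": 40}

```text
time: 34.85
tool_pos: [0.589, 0.2887, 0.1849]
tool_rot: [0.001, 0.053, 0.999, -0.001]
contact_force: [-0.8, -0.2, 0.6]
gripper_width: 0.841
```

```bash
python3 go.py .587 .298 .06 -.1
```

```text
lin [0.0033 0.0092 0.1248] rot [-0.09  0.14 -0.37] pos [0.589  0.2887 0.1849] t 34.85 w 0.841 F [-0.8 -0.2  0.6]
```

Call:
apply_moves:
  commands:
    - {"linear": [0.002, 0.004, 0.01], "delta_rot": [0, 0, -0.3], "fingers": 40}
    - {"linear": [0.003, 0.009, 0.02], "delta_rot": [0, 0, -0.3], "fingers": 40}
    - {"linear": [0.003, 0.009, 0.035], "delta_rot": [0, 0, -0.3], "fingers": 40}
    - {"linear": [0.003, 0.009, 0.05], "delta_rot": [0, 0, -0.3], "fingers": 40}
    - {"linear": [0.003, 0.009, 0.06], "delta_rot": [0, 0, -0.3], "fingers": 40}
    - {"linear": [0.003, 0.009, 0.06], "delta_rot": [0, 0, -0.3], "fingers": 40}
    - {"linear": [0.003, 0.009, 0.06], "delta_rot": [0, 0, -0.3], "fingers": 40}
    - {"linear": [0.003, 0.009, 0.06], "delta_rot": [0, 0, -0.3], "fingers": 40}

```text
time: 35.65
tool_pos: [0.5877, 0.2982, 0.1257]
tool_rot: [0.002, 0.051, 0.999, -0.001]
contact_force: [0.2, -1.2, 0.3]
gripper_width: 0.847
```

```bash
python3 go.py .587 .298 .06 -.1
```

```text
lin [ 0.0009 -0.0002  0.0657] rot [-0.06  0.21 -0.07] pos [0.5877 0.2982 0.1257] t 35.65 w 0.847 F [ 0.2 -1.2  0.3]
```

Call:
apply_moves:
  commands:
    - {"linear": [0.0005, 0, 0.015], "delta_rot": [0, 0.1, 0], "fingers": 40}
    - {"linear": [0.0005, 0, 0.035], "delta_rot": [0, 0.1, 0], "fingers": 40}
    - {"linear": [0.0005, 0, 0.052], "delta_rot": [0, 0.1, 0], "fingers": 40}
    - {"linear": [0.0005, 0, 0.063], "delta_rot": [0, 0.1, 0], "fingers": 50}
    - {"linear": [0.0005, 0, 0.0655], "delta_rot": [0, 0.1, 0], "fingers": 70}
    - {"linear": [0.0005, 0, 0.0655], "delta_rot": [0, 0.1, 0], "fingers": 90}
    - {"linear": [0.0005, 0, 0.0655], "delta_rot": [0, 0.1, 0], "fingers": 100}
    - {"linear": [0.0005, 0, 0.0655], "delta_rot": [0, 0.1, 0], "fingers": 110}

```text
time: 36.45
tool_pos: [0.5875, 0.2983, 0.0605]
tool_rot: [0.001, 0.051, 0.999, -0.0]
contact_force: [0.3, -0.4, -0.9]
gripper_width: 0.572
```

Call:
apply_moves:
  commands:
    - {"linear": [0, 0, 0], "delta_rot": [0, 0, 0], "fingers": 120}
    - {"linear": [0, 0, 0], "delta_rot": [0, 0, 0], "fingers": 130}
    - {"linear": [0, 0, 0], "delta_rot": [0, 0, 0], "fingers": 150}
    - {"linear": [0, 0, 0], "delta_rot": [0, 0, 0], "fingers": 200}
    - {"linear": [0, 0, 0], "delta_rot": [0, 0, 0], "fingers": 255}
    - {"linear": [0, 0, 0], "delta_rot": [0, 0, 0], "fingers": 255}
    - {"linear": [0, 0, 0], "delta_rot": [0, 0, 0], "fingers": 255}
    - {"linear": [0, 0, 0], "delta_rot": [0, 0, 0], "fingers": 255}

```text
time: 37.25
tool_pos: [0.5872, 0.2983, 0.06]
tool_rot: [0.001, 0.051, 0.999, -0.0]
contact_force: [-0.1, 1.8, 5.9]
gripper_width: 0.457
```

```bash
python3 go.py .5642 -.0703 .18 -.1
```

```text
lin [-0.0145 -0.3691 -0.1196] rot [-0.05  0.1  -0.06] pos [0.5872 0.2983 0.06  ] t 37.25 w 0.457 F [-0.1  1.8  5.9]
```

Call:
apply_moves:
  commands:
    - {"linear": [0, 0, -0.01], "delta_rot": [0, 0, 0], "fingers": 255}
    - {"linear": [0, 0, -0.03], "delta_rot": [0, 0, 0], "fingers": 255}
    - {"linear": [0, 0, -0.055], "delta_rot": [0, 0, 0], "fingers": 255}
    - {"linear": [0, 0, -0.085], "delta_rot": [0, 0, 0], "fingers": 255}
    - {"linear": [0, 0, -0.115], "delta_rot": [0, 0, 0], "fingers": 255}
    - {"linear": [0, -0.004, -0.14], "delta_rot": [0, 0, 0], "fingers": 255}
    - {"linear": [-0.001, -0.015, -0.155], "delta_rot": [0, 0, 0], "fingers": 255}
    - {"linear": [-0.002, -0.04, -0.158], "delta_rot": [0, 0, 0], "fingers": 255}

```text
time: 38.05
tool_pos: [0.5849, 0.2585, 0.2191]
tool_rot: [0.001, 0.05, 0.999, -0.0]
contact_force: [0.7, -0.4, -2.9]
gripper_width: 0.458
```

Call:
apply_moves:
  commands:
    - {"linear": [-0.001, -0.035, 0], "delta_rot": [0, 0, 0], "fingers": 255}
    - {"linear": [-0.003, -0.077, 0], "delta_rot": [0, 0, 0], "fingers": 255}
    - {"linear": [-0.005, -0.12, 0], "delta_rot": [0, 0, 0], "fingers": 255}
    - {"linear": [-0.007, -0.163, 0], "delta_rot": [0, 0, 0], "fingers": 255}
    - {"linear": [-0.009, -0.205, 0], "delta_rot": [0, 0, 0], "fingers": 255}
    - {"linear": [-0.01, -0.247, 0], "delta_rot": [0, 0, 0], "fingers": 255}
    - {"linear": [-0.012, -0.285, 0], "delta_rot": [0, 0, 0], "fingers": 255}
    - {"linear": [-0.013, -0.315, 0], "delta_rot": [0, 0, 0], "fingers": 255}

```text
time: 38.85
tool_pos: [0.5639, -0.0591, 0.2161]
tool_rot: [-0.001, 0.051, 0.999, -0.001]
contact_force: [0.3, 0.6, -3.6]
gripper_width: 0.46
```

Call:
apply_moves:
  commands:
    - {"linear": [0, -0.01, 0], "delta_rot": [0, 0, 0], "fingers": 255}
    - {"linear": [0, -0.014, 0], "delta_rot": [0, 0, 0], "fingers": 255}
    - {"linear": [0, -0.014, 0.015], "delta_rot": [0, 0, 0], "fingers": 255}
    - {"linear": [0, -0.014, 0.04], "delta_rot": [0, 0, 0], "fingers": 255}
    - {"linear": [0, -0.014, 0.065], "delta_rot": [0, 0, 0], "fingers": 255}
    - {"linear": [0, -0.014, 0.08], "delta_rot": [0, 0, 0], "fingers": 255}
    - {"linear": [0, -0.014, 0.08], "delta_rot": [0, 0, 0], "fingers": 255}
    - {"linear": [0, -0.014, 0.08], "delta_rot": [0, 0, 0], "fingers": 255}

```text
time: 39.65
tool_pos: [0.5644, -0.0699, 0.1378]
tool_rot: [0.0, 0.05, 0.999, -0.001]
contact_force: [0.3, -0.2, -2.2]
gripper_width: 0.463
```

```bash
python3 go.py .5642 -.0703 .062 -.1
```

```text
lin [ 0.0002 -0.0004  0.0758] rot [-0.08  0.01 -0.01] pos [ 0.5644 -0.0699  0.1378] t 39.65 w 0.463 F [ 0.3 -0.2 -2.2]
```

Call:
apply_moves:
  commands:
    - {"linear": [0, 0, 0.015], "delta_rot": [0, 0, 0], "fingers": 255}
    - {"linear": [0, 0, 0.035], "delta_rot": [0, 0, 0], "fingers": 255}
    - {"linear": [0, 0, 0.055], "delta_rot": [0, 0, 0], "fingers": 255}
    - {"linear": [0, 0, 0.067], "delta_rot": [0, 0, 0], "fingers": 255}
    - {"linear": [0, 0, 0.071], "delta_rot": [0, 0, 0], "fingers": 255}
    - {"linear": [0, 0, 0.073], "delta_rot": [0, 0, 0], "fingers": 255}
    - {"linear": [0, 0, 0.074], "delta_rot": [0, 0, 0], "fingers": 255}
    - {"linear": [0, 0, 0.074], "delta_rot": [0, 0, 0], "fingers": 255}

```text
time: 40.45
tool_pos: [0.5651, -0.0709, 0.0648]
tool_rot: [0.001, 0.051, 0.999, -0.001]
contact_force: [-0.4, 0.4, -3.3]
gripper_width: 0.46
```

```bash
python3 go.py .5642 -.0703 .062 -.1
```

```text
lin [0.001  0.0005 0.0028] rot [-0.11  0.13 -0.07] pos [ 0.5651 -0.0709  0.0648] t 40.45 w 0.46 F [-0.4  0.4 -3.3]
```

Call:
apply_moves:
  commands:
    - {"linear": [0.001, 0, 0.001], "delta_rot": [0, 0, 0], "fingers": 255}
    - {"linear": [0.001, 0, 0.002], "delta_rot": [0, 0, 0], "fingers": 255}
    - {"linear": [0.001, 0, 0.003], "delta_rot": [0, 0, 0], "fingers": 255}
    - {"linear": [0.001, 0, 0.0033], "delta_rot": [0, 0, 0], "fingers": 255}
    - {"linear": [0.001, 0, 0.0033], "delta_rot": [0, 0, 0], "fingers": 255}
    - {"linear": [0.001, 0, 0.0033], "delta_rot": [0, 0, 0], "fingers": 255}
    - {"linear": [0.001, 0, 0.0033], "delta_rot": [0, 0, 0], "fingers": 255}
    - {"linear": [0.001, 0, 0.0033], "delta_rot": [0, 0, 0], "fingers": 255}

```text
time: 41.25
tool_pos: [0.5638, -0.0706, 0.062]
tool_rot: [0.0, 0.051, 0.999, -0.001]
contact_force: [-3.6, 1.1, 4.9]
gripper_width: 0.458
```

Touching at the original grip pose. Releasing.

Call:
apply_moves:
  commands:
    - {"linear": [0, 0, 0], "delta_rot": [0, 0, 0], "fingers": 130}
    - {"linear": [0, 0, 0], "delta_rot": [0, 0, 0], "fingers": 110}
    - {"linear": [0, 0, 0], "delta_rot": [0, 0, 0], "fingers": 80}
    - {"linear": [0, 0, 0], "delta_rot": [0, 0, 0], "fingers": 50}
    - {"linear": [0, 0, 0], "delta_rot": [0, 0, 0], "fingers": 40}
    - {"linear": [0, 0, -0.01], "delta_rot": [0, 0, 0], "fingers": 40}
    - {"linear": [0, 0, -0.035], "delta_rot": [0, 0, 0], "fingers": 40}
    - {"linear": [0, 0, -0.07], "delta_rot": [0, 0, 0], "fingers": 40}

```text
time: 42.05
tool_pos: [0.5618, -0.0701, 0.1297]
tool_rot: [-0.002, 0.051, 0.999, -0.0]
contact_force: [0.6, -0.8, 0.0]
gripper_width: 0.84
```

Call:
apply_moves:
  commands:
    - {"linear": [0, 0, -0.035], "delta_rot": [0, 0, 0], "fingers": 40}
    - {"linear": [0, 0.005, -0.055], "delta_rot": [0, 0, -1], "fingers": 40}
    - {"linear": [0.005, 0.04, -0.06], "delta_rot": [0, 0, -2], "fingers": 40}
    - {"linear": [0.01, 0.085, -0.06], "delta_rot": [0, 0, -3], "fingers": 40}
    - {"linear": [0.016, 0.13, -0.06], "delta_rot": [0, 0, -4], "fingers": 40}
    - {"linear": [0.021, 0.175, -0.06], "delta_rot": [0, 0, -5], "fingers": 40}
    - {"linear": [0.026, 0.22, -0.06], "delta_rot": [0, 0, -5.7], "fingers": 40}
    - {"linear": [0.03, 0.265, -0.06], "delta_rot": [0, 0, -5.7], "fingers": 40}

```text
time: 42.85
tool_pos: [0.5601, 0.1982, 0.1912]
tool_rot: [0.001, 0.001, 1.0, -0.001]
contact_force: [0.2, 0.2, -0.1]
gripper_width: 0.844
```

```bash
python3 go.py .5014 .2984 .18 0
```

```text
lin [0.0588 0.1001 0.011 ] rot [-0.08  0.1  -0.08] pos [0.5601 0.1982 0.1912] t 42.85 w 0.844 F [ 0.2  0.2 -0.1]
```

Call:
apply_moves:
  commands:
    - {"linear": [0.022, 0.037, 0], "delta_rot": [0, 0, 0], "fingers": 40}
    - {"linear": [0.042, 0.072, 0], "delta_rot": [0, 0, 0], "fingers": 40}
    - {"linear": [0.054, 0.092, 0], "delta_rot": [0, 0, 0], "fingers": 40}
    - {"linear": [0.0588, 0.1, 0], "delta_rot": [0, 0, 0], "fingers": 40}
    - {"linear": [0.0588, 0.1, 0.02], "delta_rot": [0, 0, 0], "fingers": 40}
    - {"linear": [0.0588, 0.1, 0.04], "delta_rot": [0, 0, 0], "fingers": 40}
    - {"linear": [0.0588, 0.1, 0.055], "delta_rot": [0, 0, 0], "fingers": 40}
    - {"linear": [0.0588, 0.1, 0.055], "delta_rot": [0, 0, 0], "fingers": 40}

```text
time: 43.65
tool_pos: [0.5004, 0.295, 0.1322]
tool_rot: [-0.002, 0.001, 1.0, -0.002]
contact_force: [-0.1, -0.2, 0.0]
gripper_width: 0.845
```

```bash
python3 -c "
from h import *
t=eyes.grab_frame('top')[:,:,::-1]
s=eyes.grab_frame('side')[:,:,::-1];cv2.imwrite('pics/a12.png',np.hstack([s[:,200:500],cv2.resize(t[100:350,130:380],(400,400))]))"; python3 go.py .5014 .2984 .065 0
```

```text
lin [0.0006 0.0026 0.0701] rot [-0.11  0.02 -0.14] pos [0.502  0.2959 0.1351] t 43.75 w 0.839 F [0.7 0.1 0.5]
```

View pics/a12.png

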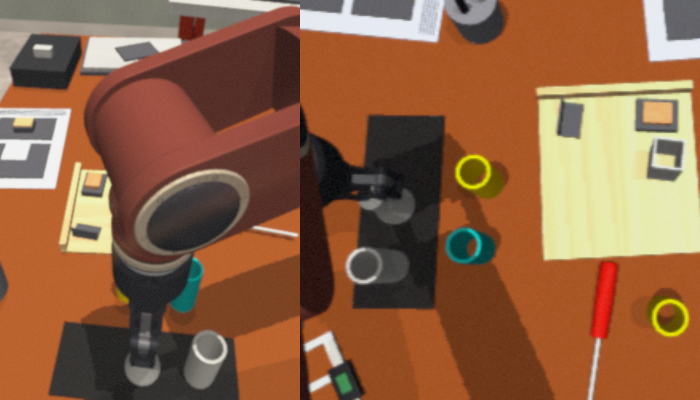

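The square tube is back at its original pixels, about (666,158) in the enlarged top view. Now gripping the jack.

Call:
apply_moves:
  commands:
    - {"linear": [0.0005, 0.0025, 0.015], "delta_rot": [0, 0, 0], "fingers": 40}
    - {"linear": [0.0005, 0.0025, 0.035], "delta_rot": [0, 0, 0], "fingers": 40}
    - {"linear": [0.0005, 0.0025, 0.055], "delta_rot": [0, 0, 0], "fingers": 40}
    - {"linear": [0.0005, 0.0025, 0.066], "delta_rot": [0, 0, 0], "fingers": 50}
    - {"linear": [0.0005, 0.0025, 0.07], "delta_rot": [0, 0, 0], "fingers": 70}
    - {"linear": [0.0005, 0.0025, 0.07], "delta_rot": [0, 0, 0], "fingers": 90}
    - {"linear": [0.0005, 0.0025, 0.07], "delta_rot": [0, 0, 0], "fingers": 110}
    - {"linear": [0.0005, 0.0025, 0.07], "delta_rot": [0, 0, 0], "fingers": 130}

```text
time: 44.55
tool_pos: [0.502, 0.2991, 0.0662]
tool_rot: [0.001, 0.001, 1.0, -0.0]
contact_force: [0.3, -0.0, 0.2]
gripper_width: 0.491
```

Call:
apply_moves:
  commands:
    - {"linear": [0, 0, 0], "delta_rot": [0, 0, 0], "fingers": 145}
    - {"linear": [0, 0, 0], "delta_rot": [0, 0, 0], "fingers": 155}
    - {"linear": [0, 0, 0], "delta_rot": [0, 0, 0], "fingers": 170}
    - {"linear": [0, 0, 0], "delta_rot": [0, 0, 0], "fingers": 200}
    - {"linear": [0, 0, 0], "delta_rot": [0, 0, 0], "fingers": 255}
    - {"linear": [0, 0, 0], "delta_rot": [0, 0, 0], "fingers": 255}
    - {"linear": [0, 0, 0], "delta_rot": [0, 0, 0], "fingers": 255}
    - {"linear": [0, 0, 0], "delta_rot": [0, 0, 0], "fingers": 255}

```text
time: 45.35
tool_pos: [0.5016, 0.2987, 0.0657]
tool_rot: [0.001, 0.001, 1.0, -0.001]
contact_force: [-1.5, -3.2, 4.5]
gripper_width: 0.353
```

```bash
python3 go.py .5567 .0468 .22 0
```

```text
lin [-0.0557 -0.2521 -0.1538] rot [-0.1   0.06 -0.1 ] pos [0.5016 0.2987 0.0657] t 45.35 w 0.353 F [-1.5 -3.2  4.5]
```

Call:
apply_moves:
  commands:
    - {"linear": [0, 0, -0.01], "delta_rot": [0, 0, 0], "fingers": 255}
    - {"linear": [0, 0, -0.03], "delta_rot": [0, 0, 0], "fingers": 255}
    - {"linear": [0, 0, -0.055], "delta_rot": [0, 0, 0], "fingers": 255}
    - {"linear": [0, 0, -0.085], "delta_rot": [0, 0, 0], "fingers": 255}
    - {"linear": [0, 0, -0.115], "delta_rot": [0, 0, 0], "fingers": 255}
    - {"linear": [-0.001, -0.005, -0.138], "delta_rot": [0, 0, 0], "fingers": 255}
    - {"linear": [-0.003, -0.014, -0.15], "delta_rot": [0, 0, 0], "fingers": 255}
    - {"linear": [-0.007, -0.035, -0.154], "delta_rot": [0, 0, 0], "fingers": 255}

```text
time: 46.15
tool_pos: [0.508, 0.2644, 0.2197]
tool_rot: [0.001, -0.0, 1.0, -0.0]
contact_force: [0.1, -0.2, -4.9]
gripper_width: 0.35
```

Call:
apply_moves:
  commands:
    - {"linear": [-0.007, -0.032, 0], "delta_rot": [0, 0, 0], "fingers": 255}
    - {"linear": [-0.016, -0.072, 0], "delta_rot": [0, 0, 0], "fingers": 255}
    - {"linear": [-0.025, -0.113, 0], "delta_rot": [0, 0, 0], "fingers": 255}
    - {"linear": [-0.034, -0.153, 0], "delta_rot": [0, 0, 0], "fingers": 255}
    - {"linear": [-0.042, -0.188, 0], "delta_rot": [0, 0, 0], "fingers": 255}
    - {"linear": [-0.047, -0.21, 0], "delta_rot": [0, 0, 0], "fingers": 255}
    - {"linear": [-0.0487, -0.217, 0], "delta_rot": [0, 0, 0], "fingers": 255}
    - {"linear": [-0.0487, -0.217, 0], "delta_rot": [0, 0, 0], "fingers": 255}

```text
time: 46.95
tool_pos: [0.5556, 0.046, 0.2177]
tool_rot: [-0.001, 0.002, 1.0, -0.001]
contact_force: [0.2, 1.2, -5.3]
gripper_width: 0.351
```

Call:
apply_moves:
  commands:
    - {"linear": [0, 0, 0], "delta_rot": [0, 0, 0], "fingers": 255}
    - {"linear": [0, 0, 0.01], "delta_rot": [0, 0, 0], "fingers": 255}
    - {"linear": [0, 0, 0.03], "delta_rot": [0, 0, 0], "fingers": 255}
    - {"linear": [0, 0, 0.055], "delta_rot": [0, 0, 0], "fingers": 255}
    - {"linear": [0, 0, 0.075], "delta_rot": [0, 0, 0], "fingers": 255}
    - {"linear": [0, 0, 0.085], "delta_rot": [0, 0, 0], "fingers": 255}
    - {"linear": [0, 0, 0.085], "delta_rot": [0, 0, 0], "fingers": 255}
    - {"linear": [0, 0, 0.085], "delta_rot": [0, 0, 0], "fingers": 255}

```text
time: 47.75
tool_pos: [0.5568, 0.0472, 0.1349]
tool_rot: [0.001, 0.0, 1.0, -0.001]
contact_force: [-0.2, 0.0, -5.1]
gripper_width: 0.35
```

```bash
python3 go.py .5567 .0468 .0677 0
```

```text
lin [ 0.0002 -0.0003  0.0672] rot [-0.1   0.07 -0.05] pos [0.5568 0.0472 0.1349] t 47.75 w 0.35 F [-0.2  0.  -5.1]
```

Call:
apply_moves:
  commands:
    - {"linear": [0, 0, 0.015], "delta_rot": [0, 0, 0], "fingers": 255}
    - {"linear": [0, 0, 0.035], "delta_rot": [0, 0, 0], "fingers": 255}
    - {"linear": [0, 0, 0.052], "delta_rot": [0, 0, 0], "fingers": 255}
    - {"linear": [0, 0, 0.062], "delta_rot": [0, 0, 0], "fingers": 255}
    - {"linear": [0, 0, 0.0645], "delta_rot": [0, 0, 0], "fingers": 255}
    - {"linear": [0, 0, 0.066], "delta_rot": [0, 0, 0], "fingers": 255}
    - {"linear": [0, 0, 0.066], "delta_rot": [0, 0, 0], "fingers": 255}
    - {"linear": [0, 0, 0.066], "delta_rot": [0, 0, 0], "fingers": 255}

```text
time: 48.55
tool_pos: [0.5573, 0.0466, 0.0695]
tool_rot: [0.001, 0.001, 1.0, -0.001]
contact_force: [-0.3, -0.1, -5.5]
gripper_width: 0.351
```

```bash
python3 go.py .5567 .0468 .0677 0
```

```text
lin [0.0006 0.0002 0.0018] rot [-0.1   0.14 -0.1 ] pos [0.5573 0.0466 0.0695] t 48.55 w 0.351 F [-0.3 -0.1 -5.5]
```

Call:
apply_moves:
  commands:
    - {"linear": [0.0005, 0, 0.001], "delta_rot": [0, 0, 0], "fingers": 255}
    - {"linear": [0.0005, 0, 0.002], "delta_rot": [0, 0, 0], "fingers": 255}
    - {"linear": [0.0005, 0, 0.0025], "delta_rot": [0, 0, 0], "fingers": 255}
    - {"linear": [0.0005, 0, 0.0025], "delta_rot": [0, 0, 0], "fingers": 255}
    - {"linear": [0.0005, 0, 0.0025], "delta_rot": [0, 0, 0], "fingers": 255}
    - {"linear": [0.0005, 0, 0.0025], "delta_rot": [0, 0, 0], "fingers": 255}
    - {"linear": [0.0005, 0, 0.0025], "delta_rot": [0, 0, 0], "fingers": 255}
    - {"linear": [0.0005, 0, 0.0025], "delta_rot": [0, 0, 0], "fingers": 255}

```text
time: 49.35
tool_pos: [0.5568, 0.0465, 0.0677]
tool_rot: [0.001, 0.001, 1.0, -0.001]
contact_force: [-3.5, -0.5, 5.8]
gripper_width: 0.352
```

Call:
apply_moves:
  commands:
    - {"linear": [0, 0, 0], "delta_rot": [0, 0, 0], "fingers": 150}
    - {"linear": [0, 0, 0], "delta_rot": [0, 0, 0], "fingers": 120}
    - {"linear": [0, 0, 0], "delta_rot": [0, 0, 0], "fingers": 90}
    - {"linear": [0, 0, 0], "delta_rot": [0, 0, 0], "fingers": 60}
    - {"linear": [0, 0, 0], "delta_rot": [0, 0, 0], "fingers": 40}
    - {"linear": [0, 0, -0.01], "delta_rot": [0, 0, 0], "fingers": 40}
    - {"linear": [0, 0, -0.035], "delta_rot": [0, 0, 0], "fingers": 40}
    - {"linear": [0, 0, -0.07], "delta_rot": [0, 0, 0], "fingers": 40}

```text
time: 50.15
tool_pos: [0.5544, 0.0468, 0.135]
tool_rot: [-0.002, 0.001, 1.0, -0.001]
contact_force: [-0.3, 0.6, -0.8]
gripper_width: 0.841
```

Call:
apply_moves:
  commands:
    - {"linear": [0, 0, -0.03], "delta_rot": [0, 0, 0], "fingers": 40}
    - {"linear": [0.005, 0.01, -0.05], "delta_rot": [0, 0, 0], "fingers": 40}
    - {"linear": [0.025, 0.045, -0.05], "delta_rot": [0, 0, 0], "fingers": 40}
    - {"linear": [0.047, 0.085, -0.05], "delta_rot": [0, 0, 0], "fingers": 40}
    - {"linear": [0.07, 0.127, -0.05], "delta_rot": [0, 0, 0], "fingers": 40}
    - {"linear": [0.093, 0.168, -0.05], "delta_rot": [0, 0, 0], "fingers": 40}
    - {"linear": [0.114, 0.206, -0.05], "delta_rot": [0, 0, 0], "fingers": 40}
    - {"linear": [0.13, 0.235, -0.05], "delta_rot": [0, 0, 0], "fingers": 40}

```text
time: 50.95
tool_pos: [0.425, 0.284, 0.1864]
tool_rot: [0.001, 0.0, 1.0, -0.0]
contact_force: [0.8, -0.2, 0.2]
gripper_width: 0.841
```

```bash
python3 -c "
from h import *
t=eyes.grab_frame('top')[:,:,::-1]
s=eyes.grab_frame('side')[:,:,::-1];cv2.imwrite('pics/a13.png',np.hstack([s[:,200:500],cv2.resize(t[100:350,130:380],(400,400))]))"; python3 go.py .4176 .2972 .18 0
```

```text
lin [0.0069 0.0124 0.0063] rot [-0.02  0.05  0.2 ] pos [0.4246 0.2848 0.1863] t 51.05 w 0.839 F [ 0.2 -0.3  0.2]
```

View pics/a13.png

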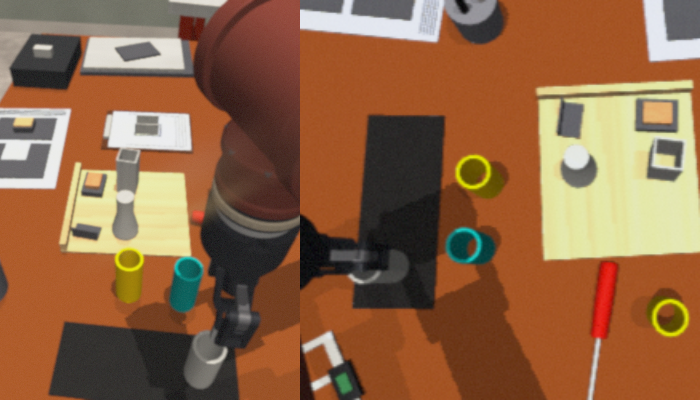

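The jack is back at its spot, (577,162) in the enlarged top view. The round tube is last.

Call:
apply_moves:
  commands:
    - {"linear": [0.004, 0.007, 0], "delta_rot": [0, 0, 0], "fingers": 30}
    - {"linear": [0.007, 0.012, 0.005], "delta_rot": [0, 0, 0], "fingers": 30}
    - {"linear": [0.007, 0.0125, 0.02], "delta_rot": [0, 0, 0], "fingers": 30}
    - {"linear": [0.007, 0.0125, 0.04], "delta_rot": [0, 0, 0], "fingers": 30}
    - {"linear": [0.007, 0.0125, 0.06], "delta_rot": [0, 0, 0], "fingers": 30}
    - {"linear": [0.007, 0.0125, 0.06], "delta_rot": [0, 0, 0], "fingers": 30}
    - {"linear": [0.007, 0.0125, 0.06], "delta_rot": [0, 0, 0], "fingers": 30}
    - {"linear": [0.007, 0.0125, 0.06], "delta_rot": [0, 0, 0], "fingers": 30}

```text
time: 51.85
tool_pos: [0.4201, 0.2944, 0.1262]
tool_rot: [0.001, 0.001, 1.0, -0.001]
contact_force: [0.7, 0.3, 1.0]
gripper_width: 0.88
```

```bash
python3 go.py .4176 .2972 .067 0
```

```text
lin [0.0026 0.0028 0.0592] rot [-0.06  0.09 -0.14] pos [0.4201 0.2944 0.1262] t 51.85 w 0.88 F [0.7 0.3 1. ]
```

Call:
apply_moves:
  commands:
    - {"linear": [0.0025, 0.0028, 0.01], "delta_rot": [0, 0, 0], "fingers": 30}
    - {"linear": [0.0025, 0.0028, 0.03], "delta_rot": [0, 0, 0], "fingers": 30}
    - {"linear": [0.0025, 0.0028, 0.047], "delta_rot": [0, 0, 0], "fingers": 30}
    - {"linear": [0.0025, 0.0028, 0.057], "delta_rot": [0, 0, 0], "fingers": 40}
    - {"linear": [0.0025, 0.0028, 0.059], "delta_rot": [0, 0, 0], "fingers": 60}
    - {"linear": [0.0025, 0.0028, 0.059], "delta_rot": [0, 0, 0], "fingers": 80}
    - {"linear": [0.0025, 0.0028, 0.059], "delta_rot": [0, 0, 0], "fingers": 90}
    - {"linear": [0.0025, 0.0028, 0.059], "delta_rot": [0, 0, 0], "fingers": 100}

```text
time: 52.65
tool_pos: [0.4176, 0.2976, 0.0674]
tool_rot: [0.001, 0.001, 1.0, -0.0]
contact_force: [-0.1, 0.8, -0.5]
gripper_width: 0.607
```

Call:
apply_moves:
  commands:
    - {"linear": [0, 0, 0], "delta_rot": [0, 0, 0], "fingers": 110}
    - {"linear": [0, 0, 0], "delta_rot": [0, 0, 0], "fingers": 120}
    - {"linear": [0, 0, 0], "delta_rot": [0, 0, 0], "fingers": 140}
    - {"linear": [0, 0, 0], "delta_rot": [0, 0, 0], "fingers": 200}
    - {"linear": [0, 0, 0], "delta_rot": [0, 0, 0], "fingers": 255}
    - {"linear": [0, 0, 0], "delta_rot": [0, 0, 0], "fingers": 255}
    - {"linear": [0, 0, 0], "delta_rot": [0, 0, 0], "fingers": 255}
    - {"linear": [0, 0, 0], "delta_rot": [0, 0, 0], "fingers": 255}

```text
time: 53.45
tool_pos: [0.4174, 0.2968, 0.0673]
tool_rot: [0.001, 0.001, 1.0, -0.001]
contact_force: [-1.1, -3.5, 6.3]
gripper_width: 0.51
```

```bash
python3 go.py .4937 -.0113 .22 0
```

```text
lin [-0.077  -0.3084 -0.1518] rot [-0.15  0.07 -0.09] pos [0.4174 0.2968 0.0673] t 53.45 w 0.51 F [-1.1 -3.5  6.3]
```

Call:
apply_moves:
  commands:
    - {"linear": [0, 0, -0.01], "delta_rot": [0, 0, 0], "fingers": 255}
    - {"linear": [0, 0, -0.03], "delta_rot": [0, 0, 0], "fingers": 255}
    - {"linear": [0, 0, -0.055], "delta_rot": [0, 0, 0], "fingers": 255}
    - {"linear": [0, 0, -0.085], "delta_rot": [0, 0, 0], "fingers": 255}
    - {"linear": [0, 0, -0.115], "delta_rot": [0, 0, 0], "fingers": 255}
    - {"linear": [-0.001, -0.004, -0.138], "delta_rot": [0, 0, 0], "fingers": 255}
    - {"linear": [-0.004, -0.016, -0.15], "delta_rot": [0, 0, 0], "fingers": 255}
    - {"linear": [-0.01, -0.04, -0.152], "delta_rot": [0, 0, 0], "fingers": 255}

```text
time: 54.25
tool_pos: [0.427, 0.2578, 0.2199]
tool_rot: [0.001, -0.0, 1.0, -0.0]
contact_force: [0.4, -0.4, -4.2]
gripper_width: 0.508
```

Call:
apply_moves:
  commands:
    - {"linear": [-0.008, -0.032, 0], "delta_rot": [0, 0, 0], "fingers": 255}
    - {"linear": [-0.018, -0.073, 0], "delta_rot": [0, 0, 0], "fingers": 255}
    - {"linear": [-0.029, -0.116, 0], "delta_rot": [0, 0, 0], "fingers": 255}
    - {"linear": [-0.04, -0.16, 0], "delta_rot": [0, 0, 0], "fingers": 255}
    - {"linear": [-0.05, -0.2, 0], "delta_rot": [0, 0, 0], "fingers": 255}
    - {"linear": [-0.059, -0.236, 0], "delta_rot": [0, 0, 0], "fingers": 255}
    - {"linear": [-0.065, -0.26, 0], "delta_rot": [0, 0, 0], "fingers": 255}
    - {"linear": [-0.067, -0.268, 0], "delta_rot": [0, 0, 0], "fingers": 255}

```text
time: 55.05
tool_pos: [0.4926, -0.0132, 0.2174]
tool_rot: [-0.001, 0.003, 1.0, -0.001]
contact_force: [-0.7, -0.2, -4.7]
gripper_width: 0.504
```

Call:
apply_moves:
  commands:
    - {"linear": [0, 0, 0], "delta_rot": [0, 0, 0], "fingers": 255}
    - {"linear": [0, 0, 0.01], "delta_rot": [0, 0, 0], "fingers": 255}
    - {"linear": [0, 0, 0.03], "delta_rot": [0, 0, 0], "fingers": 255}
    - {"linear": [0, 0, 0.055], "delta_rot": [0, 0, 0], "fingers": 255}
    - {"linear": [0, 0, 0.075], "delta_rot": [0, 0, 0], "fingers": 255}
    - {"linear": [0, 0, 0.085], "delta_rot": [0, 0, 0], "fingers": 255}
    - {"linear": [0, 0, 0.085], "delta_rot": [0, 0, 0], "fingers": 255}
    - {"linear": [0, 0, 0.085], "delta_rot": [0, 0, 0], "fingers": 255}

```text
time: 55.85
tool_pos: [0.4936, -0.0103, 0.1344]
tool_rot: [0.001, 0.0, 1.0, -0.001]
contact_force: [0.7, 0.2, -3.9]
gripper_width: 0.501
```

```bash
python3 go.py .4937 -.0113 .0693 0
```

```text
lin [-0.0001 -0.0009  0.0651] rot [-0.09  0.06 -0.04] pos [ 0.4936 -0.0103  0.1344] t 55.85 w 0.501 F [ 0.7  0.2 -3.9]
```

Call:
apply_moves:
  commands:
    - {"linear": [0, -0.001, 0.015], "delta_rot": [0, 0, 0], "fingers": 255}
    - {"linear": [0, -0.001, 0.035], "delta_rot": [0, 0, 0], "fingers": 255}
    - {"linear": [0, -0.001, 0.05], "delta_rot": [0, 0, 0], "fingers": 255}
    - {"linear": [0, -0.001, 0.06], "delta_rot": [0, 0, 0], "fingers": 255}
    - {"linear": [0, -0.001, 0.063], "delta_rot": [0, 0, 0], "fingers": 255}
    - {"linear": [0, -0.001, 0.064], "delta_rot": [0, 0, 0], "fingers": 255}
    - {"linear": [0, -0.001, 0.064], "delta_rot": [0, 0, 0], "fingers": 255}
    - {"linear": [0, -0.001, 0.064], "delta_rot": [0, 0, 0], "fingers": 255}

```text
time: 56.65
tool_pos: [0.494, -0.0121, 0.0708]
tool_rot: [0.001, 0.001, 1.0, -0.001]
contact_force: [0.5, 0.1, -4.0]
gripper_width: 0.505
```

```bash
python3 go.py .4937 -.0113 .0693 0
```

```text
lin [0.0003 0.0008 0.0015] rot [-0.11  0.11 -0.1 ] pos [ 0.494  -0.0121  0.0708] t 56.65 w 0.505 F [ 0.5  0.1 -4. ]
```

Call:
apply_moves:
  commands:
    - {"linear": [0, 0.001, 0.001], "delta_rot": [0, 0, 0], "fingers": 255}
    - {"linear": [0, 0.001, 0.0015], "delta_rot": [0, 0, 0], "fingers": 255}
    - {"linear": [0, 0.001, 0.002], "delta_rot": [0, 0, 0], "fingers": 255}
    - {"linear": [0, 0.001, 0.002], "delta_rot": [0, 0, 0], "fingers": 255}
    - {"linear": [0, 0.001, 0.002], "delta_rot": [0, 0, 0], "fingers": 255}
    - {"linear": [0, 0.001, 0.002], "delta_rot": [0, 0, 0], "fingers": 255}
    - {"linear": [0, 0.001, 0.002], "delta_rot": [0, 0, 0], "fingers": 255}
    - {"linear": [0, 0.001, 0.002], "delta_rot": [0, 0, 0], "fingers": 255}

```text
time: 57.45
tool_pos: [0.4942, -0.011, 0.0693]
tool_rot: [0.001, 0.001, 1.0, -0.001]
contact_force: [-2.0, -0.0, 6.4]
gripper_width: 0.508
```

Call:
apply_moves:
  commands:
    - {"linear": [0, 0, 0], "delta_rot": [0, 0, 0], "fingers": 120}
    - {"linear": [0, 0, 0], "delta_rot": [0, 0, 0], "fingers": 100}
    - {"linear": [0, 0, 0], "delta_rot": [0, 0, 0], "fingers": 70}
    - {"linear": [0, 0, 0], "delta_rot": [0, 0, 0], "fingers": 40}
    - {"linear": [0, 0, 0], "delta_rot": [0, 0, 0], "fingers": 40}
    - {"linear": [0, 0, -0.01], "delta_rot": [0, 0, 0], "fingers": 40}
    - {"linear": [0, 0, -0.035], "delta_rot": [0, 0, 0], "fingers": 40}
    - {"linear": [0, 0, -0.07], "delta_rot": [0, 0, 0], "fingers": 40}

```text
time: 58.25
tool_pos: [0.4918, -0.0106, 0.1373]
tool_rot: [-0.002, 0.001, 1.0, -0.0]
contact_force: [0.3, -0.3, -0.4]
gripper_width: 0.843
```

Call:
apply_moves:
  commands:
    - {"linear": [0, 0, -0.04], "delta_rot": [0, 0, 0], "fingers": 40}
    - {"linear": [0.01, 0.01, -0.07], "delta_rot": [0, 0, 0], "fingers": 40}
    - {"linear": [0.02, 0.045, -0.1], "delta_rot": [0, 0, 0], "fingers": 40}
    - {"linear": [0.03, 0.09, -0.11], "delta_rot": [0, 0, 0], "fingers": 40}
    - {"linear": [0.04, 0.135, -0.11], "delta_rot": [0, 0, 0], "fingers": 40}
    - {"linear": [0.05, 0.18, -0.11], "delta_rot": [0, 0, 0], "fingers": 40}
    - {"linear": [0.06, 0.225, -0.11], "delta_rot": [0, 0, 0], "fingers": 40}
    - {"linear": [0.07, 0.27, -0.11], "delta_rot": [0, 0, 0], "fingers": 40}

```text
time: 59.05
tool_pos: [0.4231, 0.2613, 0.2486]
tool_rot: [0.001, 0.001, 1.0, -0.001]
contact_force: [0.7, -0.2, -0.1]
gripper_width: 0.847
```

Call:
apply_moves:
  commands:
    - {"linear": [0.015, 0.04, 0], "delta_rot": [0, 0, 0], "fingers": 40}
    - {"linear": [0.03, 0.08, 0], "delta_rot": [0, 0, 0], "fingers": 40}
    - {"linear": [0.045, 0.12, 0], "delta_rot": [0, 0, 0], "fingers": 40}
    - {"linear": [0.06, 0.15, 0], "delta_rot": [0, 0, 0], "fingers": 40}
    - {"linear": [0.065, 0.17, 0], "delta_rot": [0, 0, 0], "fingers": 40}
    - {"linear": [0.065, 0.17, 0], "delta_rot": [0, 0, 0], "fingers": 40}
    - {"linear": [0.065, 0.17, 0], "delta_rot": [0, 0, 0], "fingers": 40}
    - {"linear": [0.065, 0.17, 0], "delta_rot": [0, 0, 0], "fingers": 40}

```text
time: 59.85
tool_pos: [0.3594, 0.4288, 0.2475]
tool_rot: [0.0, 0.001, 1.0, -0.001]
contact_force: [-0.5, 0.3, 0.5]
gripper_width: 0.841
```

```bash
python3 -c "
from h import *
t=eyes.grab_frame('top')[:,:,::-1];s=eyes.grab_frame('side')[:,:,::-1]
t0=cv2.imread('pics/top0.png');s0=cv2.imread('pics/side0.png')
r=lambda a:cv2.resize(a,None,fx=3,fy=3,interpolation=cv2.INTER_CUBIC)
cv2.imwrite('pics/f1.png',np.hstack([r(t0[145:265,272:385]),r(t[145:265,272:385])]))
cv2.imwrite('pics/f2.png',np.hstack([s[:,150:500],cv2.resize(t[165:275,405:495],(360,400),interpolation=cv2.INTER_CUBIC)]))
# rough shift of each support by template match
for n,(u,v,w,h) in dict(jack=(292,188,26,30),rnd=(318,216,28,30),sq=(344,183,30,32),ang=(288,160,22,28),pot=(222,80,38,48)).items():
    T=r(t0[v:v+h,u:u+w]);S=r(t[v-6:v+h+6,u-6:u+w+6]);m=cv2.minMaxLoc(cv2.matchTemplate(S,T,cv2.TM_CCOEFF_NORMED));print(n,round(m[1],3),np.array(m[3])/3-6)
print(state()['contact_force'].round(1),state()['joint_vel'].round(3))
"
```

```text
jack 0.994 [ 0.33333333 -0.33333333]
rnd 0.975 [-0.33333333 -0.66666667]
sq 0.994 [0.33333333 0.        ]
ang 0.999 [0. 0.]
pot 0.998 [0. 0.]
[-0.   0.1 -0.2] [ 0.001  0.    -0.001  0.003 -0.001  0.002]
```

View pics/f1.png

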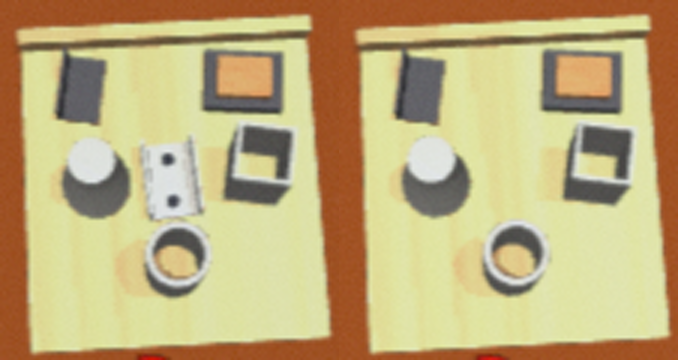

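View pics/f2.png

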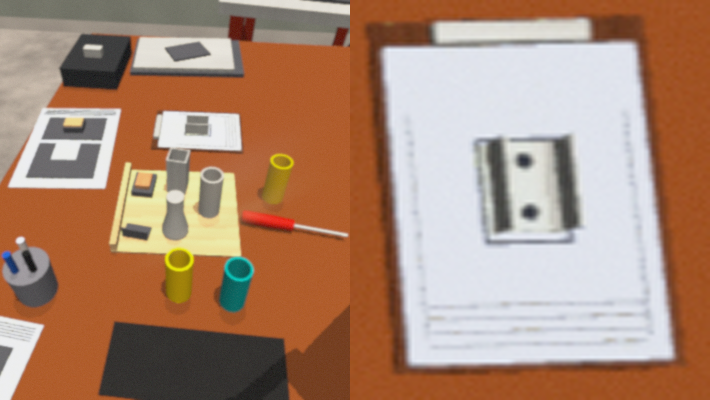

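The before/after views of the board match: the supports are within 1 px (about 2 mm), and the angle piece and pot haven't moved. The channel is inside the rectangle, and the arm is clear and at rest.

```bash
python3 -c "
from plant import job_done
print(job_done())"
```

```text
the job is handed in; nothing more can be done
None
```

I finished the job and handed it in at about 60 s on the robot's clock; the interface reports no verdict. I stood the round tube, jack and square tube on the rubber mat. With them there, I laid the channel open side up in the drawn rectangle, then put each support back with the tool at its original grip pose.

Final checks:
- **Supports:** template matching between the first and last top images shows shifts of at most 0.75 px, about 1.6 mm, and all three stand upright.
- **Angle piece and marker pot:** no measurable shift.
- **Channel:** flat and about 2–3 mm from the rectangle's centre, judged by eye from one zoomed crop rather than a fitted measurement. It was set down at the sheet's yaw, estimated at 0.04–0.05 rad.
- **Arm:** clear of everything, with near-zero contact force and at rest.

**Disagreements:** the top and side cameras differed by 1–3 mm in y at the start. The measured tool position was also off my targets by up to about 9 mm after some moves, so I corrected before each grasp and placing. Neither mattered in the final checks, and nothing failed.

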